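Draw a spacer out of a brake housing with sprung tongs

ROBOT

A 6-joint arm with a two-finger parallel gripper is mounted at the origin on the work surface. World frame = base frame: x ahead of the robot, y to its left, z up, the work surface at z = 0. Lengths are in m, angles in rad, forces in N, time in s.
With the tool pointing down it reaches from about 0.25 to 0.8 m from the base axis. Payload 3.9 kg.
Tool frame: the origin (TCP) lies midway between the tips of the shut fingers; the grasp point (between the pads) lies 19 mm behind it; z points along the fingers, x is the direction in which the jaws open and shut, and the axes are right-handed (so a half turn about z gives the same grasp; the last joint's range is limited). The gripper opens to 85 mm and grips with 20 to 120 N. Pads are 22 mm wide; open, the fingers measure 114 mm over their backs; the gripper's body (76 mm by 85 mm) begins 54 mm behind the grasp point. The pads swing forward as they close: fully open they stand 13 mm farther back than shut.
Start: joints at [1.279, 0.26, -0.138, 1.173, 0, 1.571], TCP at [0.151, 0.503, 0.231] pointing down, gripper open.
Joint ranges: [-2.78, 2.78], [-0.83, 1.72], [-1.28, 1.37], [-1.9, 2.12], [-1.57, 1.48], [-3.14, 3.14]. Speed limits (rad/s): [2.57, 2.57, 3.14, 3.14, 3.14, 3.14].

INTERFACE

Orientations are given as a unit quaternion [w, x, y, z].
In Python, from station import robot gives the robot as it stands.
- The arm moves only by the shell command python3 -m pendant 'ROWS' [FORCE]. ROWS is JSON, a list of rows, each an object with "delta_rot": the turn, a rotation vector about the tool's x, y, z in rad, a list of three; "slide": the shift along the tool's x, y, z in mm, a list of three; "jaw": the opening, from 0 (shut) to 1 (fully open). A call has 1 to 12 rows; each row shifts and turns the pose as measured when the row begins, along the tool's axes as they then stand; what a row does not reach is not made up. A row lasts 1/10 s, in which the tool goes at most 50 mm and 8.59 degrees, less where a joint would pass 70% of its speed; a pose out of reach is approached as far as the arm can. A call with a gripper value outside its range is refused whole. The fingers move at their own pace and stop on an object; FORCE is the grip in N (left out, the last holds). Time passes only in rows, so rows that do not move let the fingers close. It gives the time, the measured TCP pose, the force and the opening at its end, in the units of the state.
- robot.read_state(): the state, without advancing time (a new reading comes with each control period).
- robot.read_camera(name): name is "side" or "top"; returns (picture, depth): 384x512x3 uint8, red, green, blue; 384x512 float32, m along the optical axis (not along the pixel's ray), 0 where there is no reading.
- robot.camera_params(name): a dict with "fx", "fy", "cx", "cy" (pixels), "rvec" (rotation vector, rad) and "tvec" (3), from world to camera coordinates, as OpenCV has them. Camera axes: x right, y down, z forward; pixel columns grow to the right and rows downward; lengths in m; the calibration is good to about 2 mm. A picture is of the moment at which its call begins. camera_params takes no time and is no camera call.
- robot.job_done(): hands the job in, once; it reports no verdict.
Trained networks look in the newest picture that a camera, given by its name, has taken for a name from the list of things; names that differ only in an ending like _2 or _b are one class to them, and where a whole thing is asked for, a point or a joint stands for the part that bears it (a point fixed in the world has none). Each returns a list of dicts, best first, with "score" (0 to 1); they miss things now and then, are a little off and sometimes report something else, mostly with a low value. They report only what shows in the picture. A call takes as long as a camera call. They do not tell look-alikes from the thing itself.
- robot.trace(camera, thing): "mask" (384x512 bool, what is visible of it) and "xy" ([column, row] in pixels, amid what is visible of it).
The state is a dict: "clock": time; "qpos": joint angles; "qvel": joint speeds; "joint_efforts": joint torques, N m; "tcp_pos": TCP position; "orientation": TCP orientation; "wrist_force": force on the tool from outside, world axes, zero at the start; "torque": the same for the moment, N m; "opening": finger opening in m.
Only numpy, scipy, OpenCV 4.12 (cv2) and the standard library are available. Lean on these libraries where they do the work, as an engineer would, in place of code of your own. Each camera call takes 0.05 s, during which the arm holds its last target.

TASK

With the sprung tongs from their stand, feel for the opening of the floating guide plate on the brake housing, bring it over the pocket's middle if need be, reach down, squeeze the tongs on the yellow spacer at the bottom and draw it out; never ram the tongs against the housing (25 N at most) and squeeze no harder than the plastic stands (60 N). Set the spacer down in the blue tray, not dropping it, and hang the tongs back in their stand. Handle the spacer only with the tongs and leave the screwdriver, spindle and green tin alone.

Things in the scene. Friction and masses are not known exactly. Their poses are not given: they have to be found in the camera images.
- housing: Grey cast brake housing, fixed, 80 (x) x 90 (y) mm, 70 high with the flat steel guide plate on its top; a low lug (17 radius, 29 high with its bolt, centred 56-60 from the middle) at each y end. Origin: centre of the underside; its +x side faces away from the robot at yaw 0. Inside, a straight pocket 36 (x) x 34 (y), floor 16 above the underside; an 8 wide window in its +x wall.
- pocket (a point): Middle of the pocket in the plane of the guide plate's top, 70 mm above the housing's underside; housing axes. The plate's sharp-edged opening, 18 (x) x 34 (y), outlined in orange, is the only way in. The 6 thick plate floats: its opening lies up to 9 mm either way along x of this point (not reported: find it by feel or eye), and about 4 N from the legs in it pushes it along. Floor 54 down.
- catch_tip (a point): Sprung brass catch on the pocket's -x side, 5 mm above its floor. It presses the spacer with about 4.5 N against two ribs on the +x side: drawing it up drags with about 4 to 8 N over the first 10 mm or so. Catch and ribs lie within 4.5 mm of the pocket's middle in y and no higher than the spacer, so legs on either side of the spacer pass them.
- bush: Yellow plastic spacer bush, an upright cylinder 14 mm across and 14 high, its top edge bevelled (2.5 in, 3 down), with a dark bore, 12 g, standing on the pocket's floor, held by the catch in the pocket's middle (within 1 mm). Origin: centre of its underside. Crushed by more than 60 N from the tongs.
- tongs: Parallel-action sprung tongs, 0.14 kg, hanging upright in the stand: two flat steel legs slide together along the tongs' y when the red pads are squeezed. Origin: midway between the open legs, at the undersides of the two flanges that rest on the stand's top. Legs 15.5 mm wide (x), 3 thick (y), ending 74 below the origin. Dark heads and guide rod reach 46 above the origin.
- tongs_pads (a point): Middle of the tongs' two red grip pads, 19 mm above the tongs' origin. Flat outer faces 24 wide (x), from 4 to 34 above the origin, 46 apart in y when free. The dark flanges below them are 4 thick and reach to y = +-31: fingertips standing on them stop the tongs from sliding up in the grip.
- tongs_jaw (a joint): How far the tongs are squeezed, m: 0 free, 0.010 on the spacer, 0.014 shut. Spring: 6 N at 0, plus 0.5 N per mm. With the pads W mm apart over the outside, the legs' inner faces are W - 22 apart and their outer faces W - 16 (free: W 46; on the spacer: W 36, a little less under load). At W 42 to 43 they pass either side of the spacer but swing in so light a grip: carry and feel with them shut (W 32).
- stand: Black plastic stand, fixed, 70 (x) x 100 (y) x 85 mm high, with a vertical slot 22 (x) by 38 (y) through its middle in which the legs hang; the flanges rest on its top. Origin: centre of the underside. The tongs' origin hangs 85 above it, tongs' y along stand y.
- tray: Blue open plastic parts tray, fixed, 120 x 120 x 26 mm high, walls and floor 4 thick. Origin: centre of the underside; inner floor 4 above it.
- screwdriver: Red-handled screwdriver, 170 long, lying between the robot and the housing. Bystander.
- spindle: Dark steel spindle with a brass nut, 130 long, 28 across its collars, lying beyond the work. Bystander.
- tin: Green tin, 56 across, 70 high, standing beyond the work. Bystander.
There are look-alikes about, which are no part of the job. Leave any red look-alike of the stand alone. Leave any red look-alike of the housing alone.

How it is judged:
On the way, in this order (a step that is already met when the one before it is completed fails the run):
1. the tongs grip the spacer at the bottom of the pocket (more than 4 N) (contact force between tongs and bush above 4 N and value of joint tongs_jaw above 0.008 m and z of bush in the frame of housing below 0.021 m), for 0.2 s.
2. the spacer is drawn clear of the housing, held by the tongs (z of bush in the frame of housing above 0.072 m and contact force between tongs and bush above 2 N), for 0.2 s.
3. the spacer is brought down to the tray's floor (within 6 mm) still gripped by the tongs (x of bush in the frame of tray between -0.056 and 0.056 m and y of bush in the frame of tray between -0.056 and 0.056 m and z of bush in the frame of tray below 0.01 m and contact force between tongs and bush above 2 N), for 0.1 s.
At the end, for the whole second after the job is handed in: The spacer lies at rest on the tray's floor (origin within 56 mm of the tray's middle along both tray axes and under 15 mm above its underside); the tongs hang upright (within 0.1 rad) in the stand's slot with their flanges on its top (within 3 mm), within 10 mm of its middle, at rest and let go (x of bush in the frame of tray between -0.056 and 0.056 m and y of bush in the frame of tray between -0.056 and 0.056 m and z of bush in the frame of tray below 0.015 m and linear speed of each of bush, tongs below 0.02 m/s and horizontal distance between tongs and stand below 0.01 m and z of tongs in the frame of stand between 0.082 and 0.088 m and angle between tongs's own z axis and vertical below 0.1 rad); the robot touches nothing.
It fails at once if the tongs press on the housing or its guide plate with more than 25 N (contact force between tongs and housing above 25 N).
It fails at once if the tongs squeeze or press the spacer with more than 60 N a leg (contact force between tongs_jaw and bush above 60 N).
It fails at once if the gripper touches the spacer (contact force between the fingers and bush above 0.5 N).
It fails at once if a bystander is moved more than 15 mm (distance of any of screwdriver, spindle, tin from where it was at the start of the episode above 0.015 m).
It also fails if it takes over 72 s, if anything falls off the work surface, if the arm or the gripper's body presses on something with over 40 N, if the wrist force passes 120 N, or if a joint passes its speed limit or range.

## Working session

There is one attempt and no reset: what is moved stays moved. The work goes in short steps, Python scripts to look and compute and a shell command to move; the robot and the scene stay as the last step left them, time stands still between calls to the robot, and variables do not carry over. Pictures are saved under pics/ and viewed, and the job is handed in when it is done.

```bash
ls -la; mkdir -p pics; cat > h.py <<'E'
import numpy as np, cv2
from station import robot
from scipy.spatial.transform import Rotation as R
def cam(n):
    p=robot.camera_params(n); K=np.array([[p['fx'],0,p['cx']],[0,p['fy'],p['cy']],[0,0,1.]])
    return K,R.from_rotvec(np.array(p['rvec']).ravel()).as_matrix(),np.array(p['tvec']).ravel()
def pts(n,depth,mask=None):
    K,Rm,t=cam(n); v,u=np.nonzero((depth>0)&(mask if mask is not None else True))
    z=depth[v,u]; c=np.stack([(u-K[0,2])/K[0,0]*z,(v-K[1,2])/K[1,1]*z,z],1)
    return (c-t)@Rm,u,v
def proj(n,P):
    K,Rm,t=cam(n); c=np.atleast_2d(P)@Rm.T+t; q=c@K.T; return q[:,:2]/q[:,2:]
def save(name,img,s=None):
    if s: img=cv2.resize(img,None,fx=s,fy=s,interpolation=cv2.INTER_CUBIC)
    cv2.imwrite('pics/'+name,img[:,:,::-1])
def st():
    s=robot.read_state(); 
    print('t',s['clock'],'tcp',np.round(s['tcp_pos'],4),'q',np.round(s['orientation'],4),'F',np.round(s['wrist_force'],2),'T',np.round(s['torque'],2),'op',np.round(s['opening'],4)); return s
E
python3 - <<'E'
from h import *
s=st(); print(s['qpos'])
for n in ['top','side']:
    im,d=robot.read_camera(n); save(n+'0.png',im,1.5); np.savez(n+'0.npz',im=im,d=d)
    K,Rm,t=cam(n); print(n,K[0,0],-Rm.T@t,Rm[2])
    for th in ['housing','stand','tray','tongs','bush']:
        for r in robot.trace(n,th):
            m=r['mask']; P,_,_=pts(n,d,m)
            print(n,th,round(r['score'],2),np.round(r['xy']),m.sum(),np.round(np.median(P,0),3) if len(P) else None)
print(robot.read_state()['clock'])
E
```

```text
total 12
drwxr-xr-x  3 agent agent 4096 Dec  6 13:40 .
drwxr-xr-x 23 root  root  4096 Dec  6 13:40 ..
drwxr-xr-x  2 agent agent 4096 Dec  6 13:40 pics
t 0.0 tcp [0.1508 0.5021 0.2304] q [ 6.000e-04  8.024e-01  5.968e-01 -8.000e-04] F [ 0.96  0.06 -0.07] T [-0.02 -0.03  0.05] op 0.0852
[ 1.27901740e+00  2.60699448e-01 -1.39396242e-01  1.17269099e+00
 -9.62639589e-06  1.57082162e+00]
top 430.47306551806207 [0.45276595 0.00986764 0.9981475 ] [ 0.06268504 -0.01021823 -0.99798105]
top housing 0.96 [275. 174.] 2057 [ 0.57  -0.033  0.064]
top housing 0.87 [314. 279.] 2073 [ 0.325 -0.114  0.065]
top stand 0.88 [148. 179.] 1498 [0.558 0.242 0.084]
top stand 0.8 [164. 246.] 1756 [0.415 0.219 0.084]
top tray 0.87 [359. 205.] 2880 [ 0.496 -0.224  0.004]
top tongs 0.61 [143. 172.] 335 [0.563 0.245 0.119]
side 366.1657277182463 [ 0.15077996 -0.55319398  0.57943707] [ 0.44830948  0.66944529 -0.59233573]
side housing 0.7 [288. 160.] 521 [0.695 0.11  0.049]
side housing 0.6 [285. 210.] 1972 [ 0.555 -0.065  0.054]
side housing 0.6 [206. 285.] 3044 [ 0.313 -0.15   0.063]
side stand 0.79 [178. 178.] 1507 [0.406 0.178 0.068]
side stand 0.6 [219. 159.] 1162 [0.546 0.211 0.055]
side stand 0.56 [357. 217.] 420 [ 0.701 -0.137  0.02 ]
side tray 0.65 [312. 285.] 3753 [ 0.495 -0.223  0.005]
side tongs 0.51 [219. 135.] 216 [0.56  0.236 0.111]
0.6
```

View pics/top0.png

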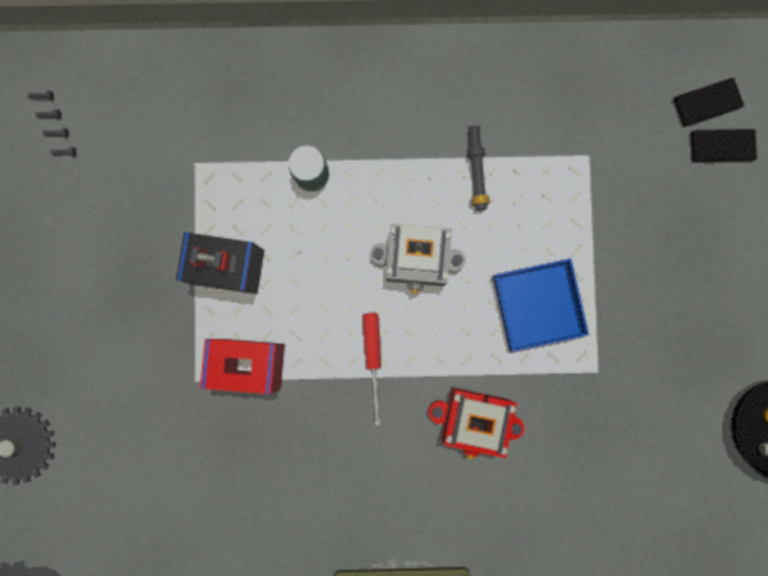

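View pics/side0.png

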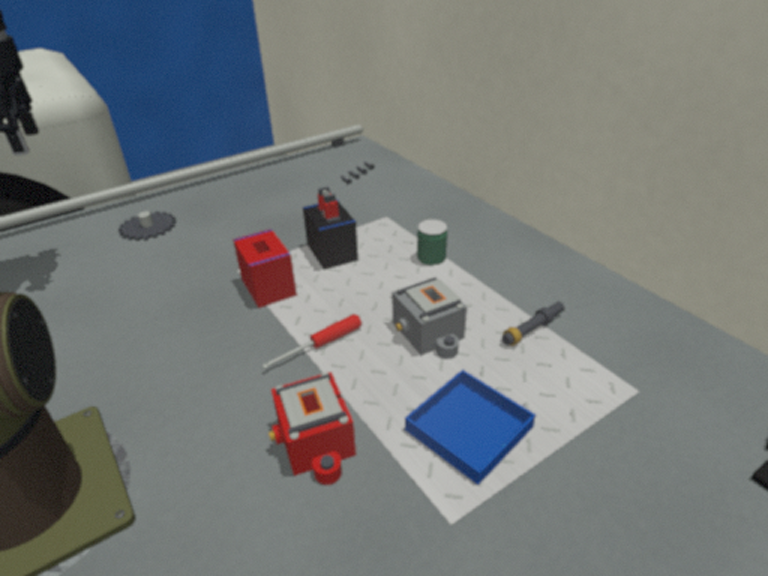

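The candidates in the top picture (original pixels) are:
- **Stand:** the black one at (147,175), with the tongs hanging in it, and a red look-alike at (162,245).
- **Housing:** the grey one at (278,170), and a red look-alike at (320,282).

By the description I choose the black stand and the grey housing, and will check both in a close crop.

```bash
python3 - <<'E'
from h import *
z=np.load('top0.npz'); im=z['im'];d=z['d']
a=cv2.resize(im[140:205,240:315],(750//2*1,650//2),interpolation=cv2.INTER_CUBIC)
b=cv2.resize(im[145:205,112:182],(380,325),interpolation=cv2.INTER_CUBIC)
save('crop1.png',np.hstack([a,b]))
s=np.load('side0.npz'); a=cv2.resize(s['im'][175:245,250:320],(400,400),interpolation=cv2.INTER_CUBIC)
b=cv2.resize(s['im'][115:185,190:260],(400,400),interpolation=cv2.INTER_CUBIC); save('crop2.png',np.hstack([a,b]))
for n,zz in (('top',z),('side',s)):
    P,u,v=pts(n,zz['d'])
    for nm,x0,x1,y0,y1,z0,z1 in [('hous',.5,.64,-.12,.06,.062,.08),('stand',.48,.64,.16,.32,.076,.092),('tray',.4,.6,-.31,-.14,.018,.034),('tongs',.5,.62,.16,.32,.1,.16)]:
        k=(P[:,0]>x0)&(P[:,0]<x1)&(P[:,1]>y0)&(P[:,1]<y1)&(P[:,2]>z0)&(P[:,2]<z1)
        Q=P[k]; r=cv2.minAreaRect((Q[:,:2]*1000).astype(np.float32)); print(n,nm,k.sum(),np.round(r[0],1),np.round(r[1],1),round(r[2],2),'z',np.round(np.percentile(Q[:,2],[5,50,95]),4))
E
```

```text
top hous 1291 [572.9 -35.4] [90.  80.2] 83.85 z [0.0626 0.0682 0.0718]
top stand 1273 [565.3 256. ] [101.2  70.1] 80.22 z [0.081  0.0842 0.0874]
top tray 439 [ 496.1 -221.3] [120.1 121.4] 10.71 z [0.0197 0.0249 0.0276]
top tongs 248 [565.  254.4] [44.6 24. ] 79.51 z [0.1041 0.1269 0.1318]
side hous 851 [571.9 -36.3] [92.1 80.4] 83.97 z [0.0628 0.0685 0.0707]
side stand 415 [564.2 254.1] [104.2  71.1] 80.31 z [0.0775 0.0842 0.0883]
side tray 767 [ 494.8 -222.2] [121.6 120.6] 10.99 z [0.0188 0.0245 0.0268]
side tongs 173 [564.2 253.8] [48.1 25.2] 78.09 z [0.1017 0.1181 0.1307]
```

View pics/crop1.png

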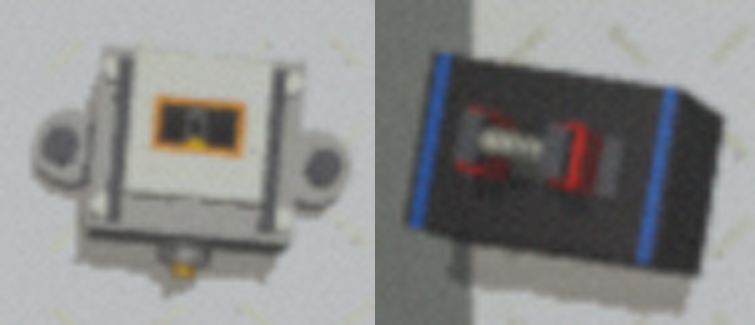

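View pics/crop2.png

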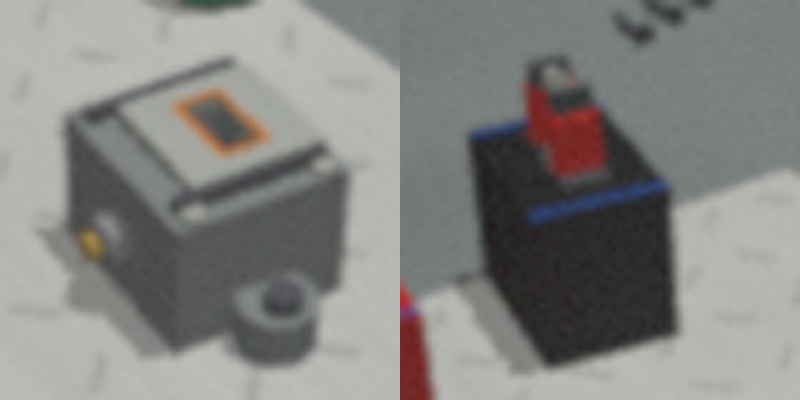

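Crops confirm the choices: the grey housing has its plate shifted toward +x (orange opening at about (280,165) in the top picture). The black stand, with blue edge strips, holds the red-padded tongs at (147,171). Next I measure the opening.

```bash
python3 - <<'E'
from h import *
for n in ('top','side'):
    z=np.load(n+'0.npz'); im=z['im'];d=z['d']
    hsv=cv2.cvtColor(im,cv2.COLOR_RGB2HSV)
    m=(hsv[...,0]>5)&(hsv[...,0]<22)&(hsv[...,1]>110)
    K,Rm,t=cam(n); C=-Rm.T@t
    v,u=np.nonzero(m)
    ray=np.stack([(u-K[0,2])/K[0,0],(v-K[1,2])/K[1,1],np.ones(len(u))],1)@Rm
    P=C+ray*((0.070-C[2])/ray[:,2])[:,None]
    for c in [(573,-36)]:
        th=np.radians(-6.1); x=np.array([np.cos(th),np.sin(th)]); y=np.array([-np.sin(th),np.cos(th)])
        q=P[:,:2]*1000-c; a=q@x;b=q@y; k=(abs(a)<32)&(abs(b)<30)
        r=cv2.minAreaRect((P[k][:,:2]*1000).astype(np.float32))
        print(n,k.sum(),'x',np.percentile(a[k],[0,2,50,98,100]).round(1),'y',np.percentile(b[k],[0,2,50,98,100]).round(1),r)
    # plate extents: bright pixels
    P2,u2,v2=pts(n,d); q=P2[:,:2]*1000-(573,-36); a=q@x;b=q@y; g=im[v2,u2].min(1)
    k=(g>165)&(abs(a)<50)&(abs(b)<25)&(P2[:,2]>.06)
    print('plate',np.percentile(a[k],[1,5,95,99]).round(1),np.percentile(b[k],[1,99]).round(1))
E
```

```text
top 77 x [-3.1 -2.9  6.9 18.9 19.1] y [-19.1 -18.8  -2.3  18.5  18.8] ((580.9124145507812, -36.969661712646484), (37.933860778808594, 22.174785614013672), 83.61798095703125)
plate [-20.9 -19.2  37.3  39.7] [-24.5  24.7]
side 28 x [-4.1 -4.1 -2.1 15.9 16.2] y [-17.  -16.8  -4.4  18.2  18.4] ((578.8162231445312, -35.91212463378906), (35.00762939453125, 20.163145065307617), 82.76097869873047)
plate [37.2 37.2 38.9 39.1] [-20.9  23.4]
```

```bash
cat >> h.py <<'E'
def go(x,y,z,yaw):
    """remaining move to TCP target (mm) with tool-x axis at world angle yaw deg; slides in tool axes as they stand now"""
    s=st(); q=s['orientation']; Rm=R.from_quat([q[1],q[2],q[3],q[0]]).as_matrix()
    d=np.array([x,y,z])-np.array(s['tcp_pos'])*1000
    a=np.radians(yaw); X=np.array([np.cos(a),np.sin(a),0]);Rt=np.stack([X,np.cross([0,0,-1],X),[0,0,-1]],1)
    rv=R.from_matrix(Rm.T@Rt).as_rotvec()
    print('world d',d.round(1),'| slide now',(Rm.T@d).round(2),'slide if turned',(Rt.T@d).round(2),'| rot',rv.round(4),'| yaw now',np.degrees(np.arctan2(Rm[1,0],Rm[0,0])).round(2),'q',np.round(s['qpos'],3))
E
python3 -m pendant '[{"delta_rot":[0,0,-0.12],"slide":[0,0,0],"jaw":1},{"delta_rot":[0,0,0],"slide":[-17,45,0],"jaw":1},{"delta_rot":[0,0,0],"slide":[-17,45,0],"jaw":1},{"delta_rot":[0,0,0],"slide":[-17,45,0],"jaw":1},{"delta_rot":[0,0,0],"slide":[-17,45,0],"jaw":1},{"delta_rot":[0,0,0],"slide":[-17,45,0],"jaw":1},{"delta_rot":[0,0,0],"slide":[-17,45,0],"jaw":1},{"delta_rot":[0,0,0],"slide":[-17,45,0],"jaw":1},{"delta_rot":[0,0,0],"slide":[-17,45,0],"jaw":1}]'
python3 -c "
from h import *
go(564.8,254.6,150,80.2)"
```

```text
clock: 1.5
tcp_pos: [0.4915, 0.3095, 0.2318]
orientation: [-0.002, 0.759, 0.651, 0.003]
wrist_force: [-1.1, 0.6, 0.3]
opening: 0.0852
t 1.5 tcp [0.4915 0.3095 0.2318] q [-0.0019  0.7587  0.6515  0.0025] F [-1.13  0.62  0.33] T [-0.01 -0.05  0.02] op 0.0852
world d [ 73.3 -54.9 -81.8] | slide now [-43.72  80.71  81.53] slide if turned [-41.64  81.56  81.78] | rot [ 0.0003 -0.0063  0.0193] | yaw now 81.31 q [ 0.559  0.353 -0.002  1.211  0.005  0.711]
```

```bash
python3 -m pendant '[{"delta_rot":[0,-0.006,0.019],"slide":[-21,41,10],"jaw":1},{"delta_rot":[0,0,0],"slide":[-20,40,20],"jaw":1},{"delta_rot":[0,0,0],"slide":[0,0,30],"jaw":1},{"delta_rot":[0,0,0],"slide":[0,0,0],"jaw":1},{"delta_rot":[0,0,0],"slide":[0,0,0],"jaw":1}]'
python3 - <<'E'
from h import *
go(564.8,254.6,92,80.2)
im,d=robot.read_camera('side'); a=cv2.resize(im[80:200,160:300],(700,600),interpolation=cv2.INTER_CUBIC); save('s1.png',a)
E
```

```text
clock: 2.0
tcp_pos: [0.5749, 0.2499, 0.1713]
orientation: [0.002, 0.768, 0.64, 0.003]
wrist_force: [-0.3, 0.5, 0.9]
opening: 0.0855
t 2.0 tcp [0.5749 0.2499 0.1713] q [0.0015 0.7682 0.6403 0.003 ] F [-0.27  0.48  0.86] T [-0.03  0.   -0.03] op 0.0855
world d [-10.1   4.7 -79.3] | slide now [  2.55 -11.29  79.24] slide if turned [  2.87 -10.78  79.3 ] | rot [ 0.0061 -0.0026 -0.0101] | yaw now 79.62 q [ 4.110e-01  4.580e-01  4.000e-03  1.111e+00 -1.000e-03  5.920e-01]
```

View pics/s1.png

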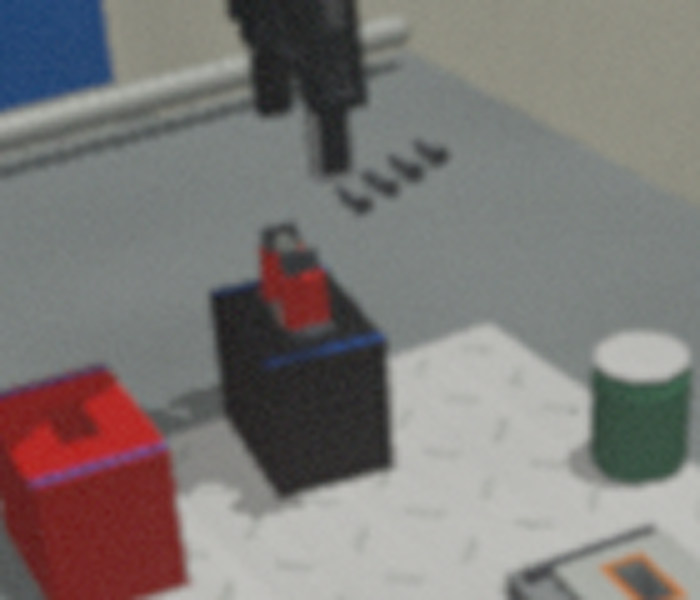

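The side view shows the open fingers (crop about (300,110)) above and a bit beyond the tongs (crop (295,280)). I shift 11 mm back and lower.

```bash
python3 -m pendant '[{"delta_rot":[0.006,-0.003,-0.01],"slide":[2.5,-11,15],"jaw":1},{"delta_rot":[0,0,0],"slide":[0,0,0],"jaw":1},{"delta_rot":[0,0,0],"slide":[0,0,0],"jaw":1}]'
python3 - <<'E'
from h import *
go(564.8,254.6,92,80.2)
E
```

```text
clock: 2.35
tcp_pos: [0.5643, 0.2576, 0.1609]
orientation: [0.001, 0.763, 0.646, 0.003]
wrist_force: [0.2, 0.5, 1.2]
opening: 0.0852
t 2.35 tcp [0.5643 0.2576 0.1609] q [0.0009 0.7634 0.6459 0.0026] F [0.24 0.52 1.2 ] T [ 0.   -0.08  0.  ] op 0.0852
world d [  0.5  -3.  -68.9] | slide now [-3.07  0.68 68.95] slide if turned [-2.88  1.02 68.95] | rot [ 0.0047 -0.0027  0.0046] | yaw now 80.46 q [ 0.428  0.453 -0.031  1.081 -0.     0.595]
```

```bash
python3 -m pendant '[{"delta_rot":[0.004,-0.002,0.004],"slide":[-3,0.7,20],"jaw":1},{"delta_rot":[0,0,0],"slide":[0,0,20],"jaw":1},{"delta_rot":[0,0,0],"slide":[0,0,14],"jaw":1},{"delta_rot":[0,0,0],"slide":[0,0,0],"jaw":1}]'
python3 - <<'E'
from h import *
go(564.8,254.6,92,80.2)
E
```

```text
clock: 2.75
tcp_pos: [0.5685, 0.2585, 0.1136]
orientation: [0.002, 0.764, 0.646, 0.007]
wrist_force: [-0.6, 0.4, -0.1]
opening: 0.0852
t 2.75 tcp [0.5685 0.2585 0.1136] q [0.0021 0.7636 0.6457 0.0069] F [-0.57  0.43 -0.11] T [-0.05  0.04  0.05] op 0.0852
world d [ -3.7  -3.9 -21.6] | slide now [-4.63 -3.27 21.49] slide if turned [-4.47 -2.99 21.57] | rot [ 0.012  -0.0079  0.0041] | yaw now 80.44 q [ 0.427  0.485 -0.108  0.964 -0.     0.594]
```

```bash
cat >> h.py <<'E'
def avg(n=4,verbose=False):
    S=[robot.read_state()]
    for i in range(n-1):
        robot.read_camera('top'); S.append(robot.read_state())
    if verbose:
        for s in S: print(s['clock'],np.round(np.array(s['tcp_pos'])*1000,1),np.round(s['orientation'],4),np.round(s['wrist_force'],1),round(s['opening'],4))
    p=np.mean([s['tcp_pos'] for s in S],0)*1000; qs=np.array([s['orientation'] for s in S]); qs*=np.sign(qs[:,1:2])
    Rm=R.from_quat(qs[:,[1,2,3,0]]).mean().as_matrix()
    return p,Rm,np.mean([s['wrist_force'] for s in S],0),np.mean([s['torque'] for s in S],0),S[-1]
def go(x,y,z,yaw,n=4,verbose=False):
    p,Rm,F,T,s=avg(n,verbose)
    d=np.array([x,y,z])-p
    a=np.radians(yaw); X=np.array([np.cos(a),np.sin(a),0]);Rt=np.stack([X,np.cross([0,0,-1],X),[0,0,-1]],1)
    rv=R.from_matrix(Rm.T@Rt).as_rotvec()
    print('t',s['clock'],'tcp',p.round(1),'F',F.round(1),'T',T.round(2),'op',round(s['opening']*1000,1))
    print('d',d.round(1),'| slide now',(Rm.T@d).round(1),'turned',(Rt.T@d).round(1),'| rot',rv.round(4),'| yaw',np.degrees(np.arctan2(Rm[1,0],Rm[0,0])).round(2))
E
python3 - <<'E'
from h import *
go(564.8,254.6,92,80.2,6,True)
E
```

```text
2.75 [568.5 258.5 113.6] [0.0021 0.7636 0.6457 0.0069] [-0.6  0.4 -0.1] 0.0852
2.8 [569.3 258.8 114.7] [0.0023 0.7636 0.6457 0.0078] [-0.1 -0.3  0.3] 0.0854
2.85 [569.8 259.  115.4] [0.0025 0.7636 0.6456 0.0084] [ 0.7  0.6 -0.1] 0.0856
2.9 [570.1 259.  115.6] [0.0026 0.7637 0.6455 0.0087] [-0.3 -0.4 -0.4] 0.0854
2.95 [570.1 259.  115.6] [0.0026 0.7637 0.6455 0.0088] [ 0.2 -0.6 -0.6] 0.0853
3.0 [570.  258.9 115.5] [0.0026 0.7637 0.6455 0.0087] [0.3 0.6 0.3] 0.085
t 3.0 tcp [569.6 258.9 115.1] F [ 0.   0.  -0.1] T [-0.02  0.02  0.01] op 85.0
d [ -4.8  -4.3 -23.1] | slide now [-5.2 -4.4 22.9] turned [-5.  -4.  23.1] | rot [ 0.0143 -0.0095  0.0038] | yaw 80.42
```

```bash
python3 -m pendant '[{"delta_rot":[0.014,-0.0095,0.004],"slide":[-5.1,-4.3,0],"jaw":1}]' >/dev/null
python3 - <<'E'
from h import *
go(564.8,254.6,92,80.2,6,True)
E
```

```text
3.1 [565.4 254.9 116.3] [4.00e-04 7.65e-01 6.44e-01 1.20e-03] [-0.   0.4  0.4] 0.0854
3.15 [564.7 254.1 116.3] [3.000e-04 7.652e-01 6.438e-01 1.000e-04] [0.  0.3 0.5] 0.0854
3.2 [564.9 254.3 116. ] [3.000e-04 7.652e-01 6.439e-01 5.000e-04] [ 0.5  0.8 -0.6] 0.0854
3.25 [565.1 254.5 115.8] [3.000e-04 7.651e-01 6.439e-01 7.000e-04] [-0.6  0.9 -0.4] 0.0851
3.3 [565.1 254.5 115.6] [3.000e-04 7.651e-01 6.439e-01 7.000e-04] [ 0.6 -0.4  0.4] 0.0853
3.35 [565.1 254.6 115.5] [3.000e-04 7.651e-01 6.439e-01 7.000e-04] [ 0.5 -0.6  0.2] 0.0855
t 3.35 tcp [565.  254.5 115.9] F [0.1 0.2 0.1] T [-0.02 -0.    0.03] op 85.5
d [ -0.2   0.1 -23.9] | slide now [ 0.1 -0.3 23.9] turned [ 0.1 -0.3 23.9] | rot [ 0.0013 -0.0006 -0.0006] | yaw 80.17
```

```bash
python3 -m pendant '[{"delta_rot":[0,0,0],"slide":[0,0,12],"jaw":1},{"delta_rot":[0,0,0],"slide":[0,0,13],"jaw":1}]' >/dev/null
python3 - <<'E'
from h import *
go(564.8,254.6,92,80.2,6,True)
im,d=robot.read_camera('side'); a=cv2.resize(im[80:200,160:300],(700,600),interpolation=cv2.INTER_CUBIC); save('s2.png',a)
E
```

```text
3.55 [566.8 255.2  91.1] [0.0009 0.7651 0.6439 0.0028] [-0.1  0.1 -0.9] 0.085
3.6 [565.4 254.6  88.6] [4.000e-04 7.651e-01 6.439e-01 1.000e-03] [-0.1 -0.4 -1.2] 0.0852
3.65 [565.  254.5  89.2] [2.000e-04 7.651e-01 6.439e-01 5.000e-04] [-0.4 -0.1 -0. ] 0.0857
3.7 [565.5 254.6  90.2] [4.000e-04 7.651e-01 6.439e-01 1.100e-03] [0.  0.1 0.7] 0.0854
3.75 [566.  254.9  91. ] [6.000e-04 7.651e-01 6.439e-01 1.700e-03] [-0.3 -0.1  0.5] 0.0857
3.8 [566.5 255.1  91.6] [7.000e-04 7.651e-01 6.439e-01 2.300e-03] [-1.2  0.4  0.8] 0.0854
t 3.8 tcp [565.9 254.8  90.3] F [-0.4 -0.  -0. ] T [-0.02  0.02 -0.02] op 85.4
d [-1.1 -0.2  1.7] | slide now [-0.4 -1.  -1.7] turned [-0.4 -1.  -1.7] | rot [ 0.0029 -0.0017 -0.0006] | yaw 80.16
```

View pics/s2.png

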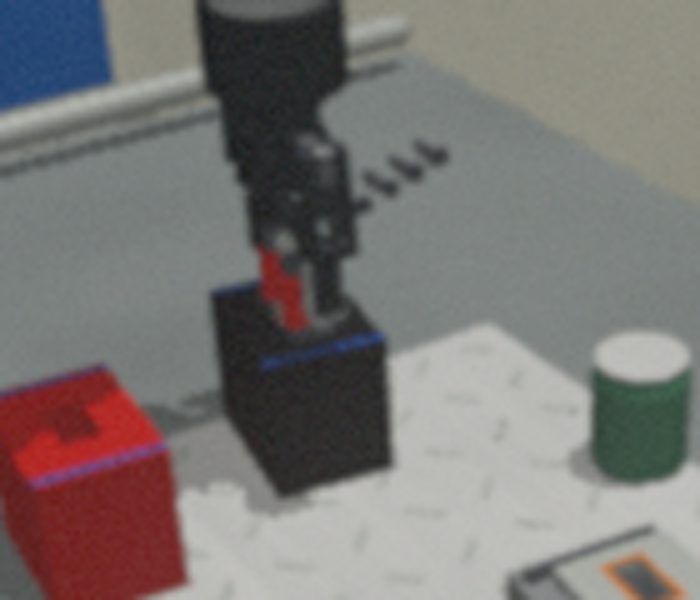

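```bash
python3 -m pendant '[{"delta_rot":[0.003,-0.002,0],"slide":[-0.4,-1.3,0],"jaw":0.55}]' 40 >/dev/null
python3 - <<'E'
from h import *
go(564.8,254.6,92,80.2,8,True)
E
python3 -m pendant '[{"delta_rot":[0,0,0],"slide":[0,0,0],"jaw":0.3}]' 40 >/dev/null
python3 - <<'E'
from h import *
go(564.8,254.6,92,80.2,8,True)
im,d=robot.read_camera('side'); a=cv2.resize(im[80:200,160:300],(700,600),interpolation=cv2.INTER_CUBIC); save('s3.png',a)
E
```

```text
3.95 [565.8 255.3  92.4] [5.000e-04 7.651e-01 6.439e-01 1.400e-03] [ 0.5 -0.1 -0.1] 0.0731
4.0 [565.6 255.3  92.4] [4.000e-04 7.651e-01 6.439e-01 1.200e-03] [ 0.2 -0.4  0.1] 0.0663
4.05 [565.6 255.2  92.4] [4.000e-04 7.651e-01 6.439e-01 1.200e-03] [-0.3  0.2 -0.3] 0.0593
4.1 [565.6 255.2  92.3] [4.000e-04 7.651e-01 6.439e-01 1.200e-03] [ 0.8  0.1 -0.4] 0.0518
4.15 [565.7 255.4  92.3] [3.000e-04 7.651e-01 6.439e-01 1.400e-03] [-0.6  1.9  1. ] 0.0472
4.2 [565.7 255.5  92.3] [2.000e-04 7.651e-01 6.439e-01 1.500e-03] [-0.1  1.   1.5] 0.0472
4.25 [565.7 255.5  92.3] [3.000e-04 7.651e-01 6.439e-01 1.500e-03] [-0.3  0.   1.6] 0.0466
4.3 [565.7 255.5  92.3] [2.000e-04 7.651e-01 6.439e-01 1.500e-03] [-0.7  0.1  1.6] 0.0473
t 4.3 tcp [565.7 255.4  92.3] F [-0.   0.4  0.6] T [ 0.11  0.01 -0.02] op 47.3
d [-0.9 -0.8 -0.3] | slide now [-0.9 -0.7  0.3] turned [-0.9 -0.7  0.3] | rot [ 0.0023 -0.0016 -0.0005] | yaw 80.17
4.4 [566.7 255.7  93.8] [0.0008 0.7651 0.6439 0.0026] [-0.9 -0.7  9.8] 0.0342
4.45 [567.  255.9  94.2] [0.001  0.7651 0.6439 0.003 ] [-0.2  0.8  6.7] 0.0311
4.5 [567.  255.8  94.2] [0.001  0.7651 0.6439 0.003 ] [-0.1  0.8  7.5] 0.0308
4.55 [567.  255.8  94.2] [0.001  0.7651 0.6439 0.003 ] [ 0.1 -1.   7.7] 0.0309
4.6 [567.  255.8  94.2] [0.0009 0.7651 0.6439 0.003 ] [-1.2 -0.2  7.5] 0.031
4.65 [567.  255.9  94.2] [0.001  0.7651 0.6439 0.003 ] [-0.5  0.5  8.1] 0.0309
4.7 [567.  255.8  94.2] [0.001  0.7651 0.6439 0.003 ] [-0.6 -0.2  7.5] 0.0313
4.75 [567.  255.8  94.2] [0.001  0.7651 0.6439 0.003 ] [-1.1 -0.6  7.8] 0.0308
t 4.75 tcp [566.9 255.8  94.1] F [-0.6 -0.1  7.8] T [-0.14  0.15  0.01] op 30.8
d [-2.1 -1.2 -2.1] | slide now [-1.6 -1.9  2.1] turned [-1.6 -1.9  2.1] | rot [ 0.0053 -0.0033 -0.0005] | yaw 80.17
```

View pics/s3.png

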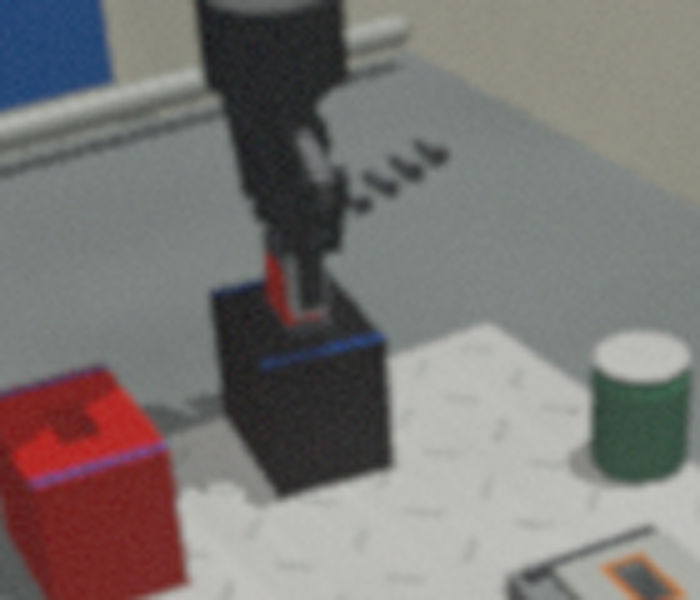

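```bash
python3 -m pendant '[{"delta_rot":[0,0,0],"slide":[0,0,-8],"jaw":0.3},{"delta_rot":[0,0,0],"slide":[0,0,-15],"jaw":0.3},{"delta_rot":[0,0,0],"slide":[0,0,-25],"jaw":0.3},{"delta_rot":[0,0,0],"slide":[0,0,-25],"jaw":0.3},{"delta_rot":[0,0,0],"slide":[0,0,-25],"jaw":0.3}]' 40 >/dev/null
python3 - <<'E'
from h import *
go(564.8,254.6,200,80.2,6,True)
im,d=robot.read_camera('side'); np.savez('s4.npz',im=im,d=d); a=cv2.resize(im[60:180,160:300],(700,600),interpolation=cv2.INTER_CUBIC); save('s4.png',a)
E
```

```text
5.3 [562.1 253.1 190.9] [-2.000e-04  7.652e-01  6.438e-01 -3.600e-03] [ 0.2  0.8 -1.2] 0.031
5.35 [564.5 254.1 195.9] [8.000e-04 7.652e-01 6.438e-01 2.000e-04] [0.9 0.1 2. ] 0.0309
5.4 [564.9 254.3 194.2] [9.000e-04 7.652e-01 6.438e-01 5.000e-04] [ 0.6 -0.  -0.5] 0.0308
5.45 [564.  254.  192.1] [ 5.000e-04  7.652e-01  6.438e-01 -8.000e-04] [-0.5 -0.2 -1.6] 0.0308
5.5 [563.  253.5 190.4] [ 0.      0.7652  0.6438 -0.0023] [-0.4  0.3 -1.7] 0.031
5.55 [562.3 253.2 189.3] [-2.000e-04  7.652e-01  6.438e-01 -3.400e-03] [ 0.3 -0.3 -1.7] 0.0306
t 5.55 tcp [563.5 253.7 192.1] F [ 0.2  0.1 -0.8] T [ 0.02 -0.04  0.  ] op 30.6
d [1.3 0.9 7.9] | slide now [ 1.1  1.1 -7.9] turned [ 1.1  1.2 -7.9] | rot [-0.0015  0.0028 -0.0008] | yaw 80.15
```

View pics/s4.png

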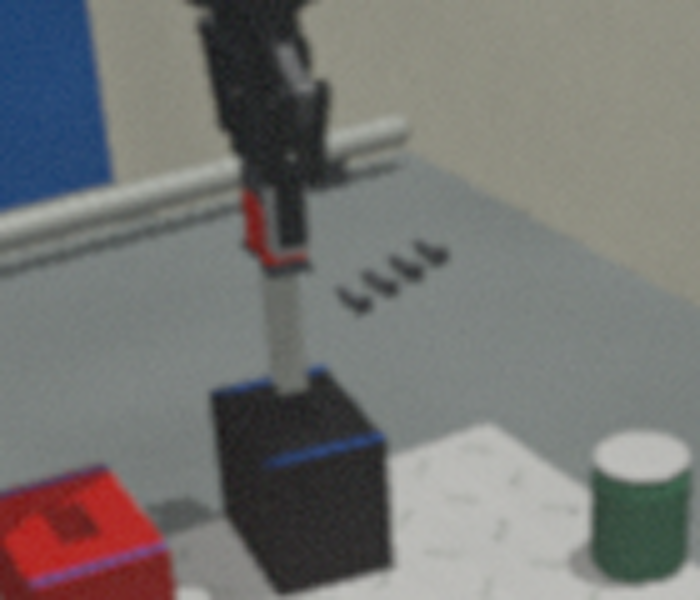

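The tongs are lifted clear with the legs shut (crop (285,330)). I carry them over to the housing next.

```bash
python3 -m pendant '[{"delta_rot":[0,0,-0.064],"slide":[-15,2.5,0],"jaw":0.3},{"delta_rot":[0,0,0],"slide":[-40,7,0],"jaw":0.3},{"delta_rot":[0,0,0],"slide":[-40,7,0],"jaw":0.3},{"delta_rot":[0,0,0],"slide":[-40,7,0],"jaw":0.3},{"delta_rot":[0,0,0],"slide":[-40,7,0],"jaw":0.3},{"delta_rot":[0,0,0],"slide":[-40,7,0],"jaw":0.3},{"delta_rot":[0,0,0],"slide":[-25,5,0],"jaw":0.3},{"delta_rot":[0,0,0],"slide":[-10,2,0],"jaw":0.3}]' 40 >/dev/null
python3 - <<'E'
from h import *
go(580.5,-36.8,190,83.9,6,True)
E
```

```text
6.4 [571.8  -7.8 175.2] [-0.0071  0.741   0.6713 -0.0139] [ 0.3 -0.6 -0.7] 0.0308
6.45 [571.7  -8.5 175. ] [-0.0069  0.7412  0.6711 -0.0145] [-0.2 -1.1 -1.3] 0.0312
6.5 [571.8  -6.5 175.4] [-0.0073  0.7409  0.6715 -0.0137] [-0.3 -0.3 -2.6] 0.031
6.55 [572.1  -5.2 175.8] [-0.0073  0.7403  0.6721 -0.0132] [-0.7  0.4 -1.2] 0.0306
6.6 [572.4  -4.5 176.1] [-0.0071  0.7399  0.6725 -0.0129] [-0.9  0.7 -1.2] 0.0311
6.65 [572.6  -4.  176.4] [-0.0068  0.7396  0.6729 -0.0127] [ 0.2  0.3 -1.2] 0.0308
t 6.65 tcp [572.1  -6.1 175.7] F [-0.3 -0.1 -1.4] T [-0.01 -0.05  0.01] op 30.8
d [  8.4 -30.7  14.3] | slide now [-29.9  11.  -14.4] turned [-29.6  11.7 -14.3] | rot [-0.0286  0.0106  0.0094] | yaw 84.45
```

```bash
python3 -m pendant '[{"delta_rot":[-0.028,0.0106,0.009],"slide":[-16,6,-7],"jaw":0.3},{"delta_rot":[0,0,0],"slide":[-14,5,-1],"jaw":0.3}]' 40 >/dev/null
python3 - <<'E'
from h import *
go(580.5,-36.8,185,83.9,6,False)
E
```

```text
t 7.1 tcp [580.7 -31.6 183.3] F [ 0.1 -0.4 -1.5] T [-0.03 -0.02 -0.01] op 31.0
d [-0.2 -5.2  1.7] | slide now [-5.2  0.3 -1.7] turned [-5.2  0.3 -1.7] | rot [-0.0012 -0.0025  0.0084] | yaw 84.38
```

```bash
python3 -m pendant '[{"delta_rot":[0,-0.002,0.008],"slide":[-5,0.3,-1],"jaw":0.3}]' 40 >/dev/null
python3 - <<'E'
from h import *
go(580.5,-36.8,185,83.9,6,True)
for n in ('top','side'):
    im,d=robot.read_camera(n); np.savez(n+'5.npz',im=im,d=d)
z=np.load('side5.npz'); save('s5.png',cv2.resize(z['im'][130:250,220:340],(600,600),interpolation=cv2.INTER_CUBIC))
z=np.load('top5.npz'); save('t5.png',cv2.resize(z['im'][110:220,210:340],(780,660)[:2],interpolation=cv2.INTER_CUBIC)[:600])
E
```

```text
7.2 [579.9 -35.3 183.5] [-1.700e-03  7.433e-01  6.689e-01 -7.000e-04] [ 0.1 -0.2 -1.7] 0.031
7.25 [580.  -36.3 183.7] [-0.0012  0.7437  0.6685 -0.001 ] [ 0.4 -0.8 -0.7] 0.031
7.3 [580.  -36.1 183.7] [-1.200e-03  7.436e-01  6.686e-01 -7.000e-04] [ 0.2  0.2 -0.3] 0.0307
7.35 [580.1 -36.  183.7] [-1.300e-03  7.436e-01  6.686e-01 -6.000e-04] [ 0.2 -0.7 -0.8] 0.0307
7.4 [580.1 -36.  183.8] [-1.300e-03  7.436e-01  6.686e-01 -5.000e-04] [ 0.1 -0.3 -1.2] 0.0314
7.45 [580.1 -36.  183.8] [-1.300e-03  7.436e-01  6.686e-01 -5.000e-04] [ 0.   0.1 -0.8] 0.0313
t 7.45 tcp [580.  -35.9 183.7] F [ 0.2 -0.3 -0.9] T [-0.    0.01 -0.01] op 31.3
d [ 0.5 -0.9  1.3] | slide now [-0.8  0.6 -1.3] turned [-0.8  0.6 -1.3] | rot [-0.0029 -0.0008  0.0004] | yaw 83.92
```

View pics/s5.png

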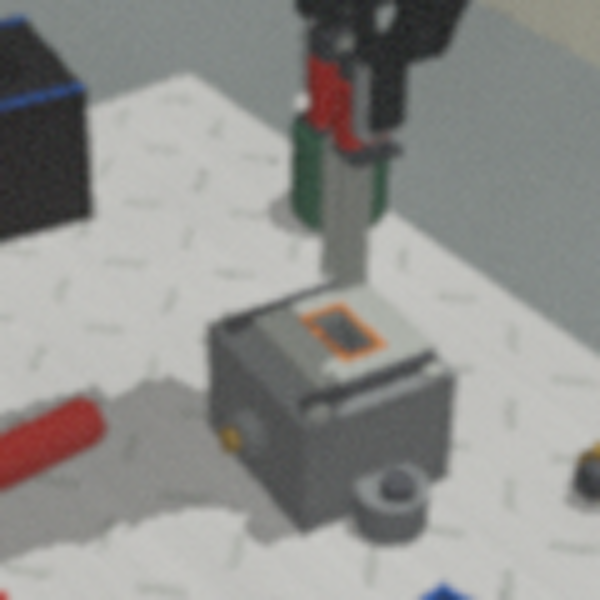

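View pics/t5.png

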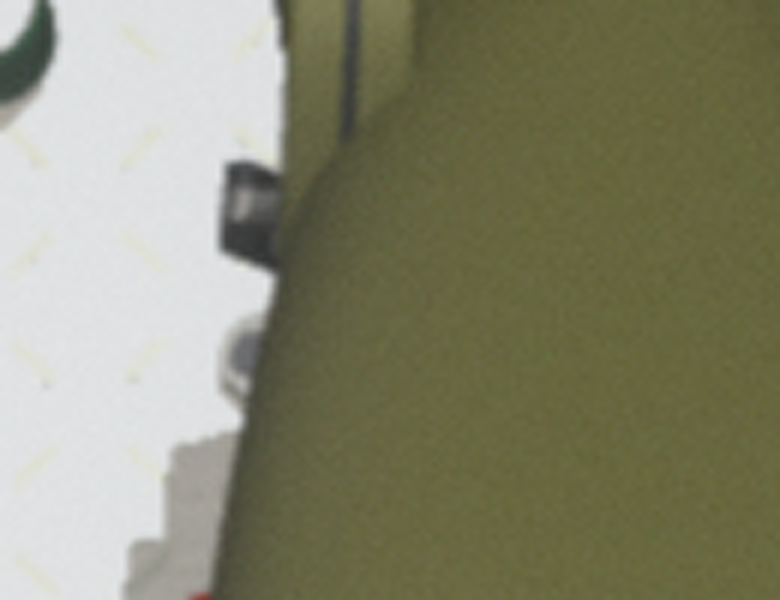

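The side view shows the shut legs (crop (345,220)) above and slightly beyond the orange opening (crop (343,330)). The arm hides the top view. I locate the legs from the side depth.

```bash
python3 - <<'E'
from h import *
z=np.load('side5.npz'); P,u,v=pts('side',z['d']); P=P*1000
tcp=np.array([580.1,-36.0]); a=np.radians(83.9)
Yt=np.array([np.cos(a),np.sin(a)]); Xt=np.array([np.sin(a),-np.cos(a)])  # tongs/housing y and x
q=P[:,:2]-tcp; X=q@Xt; Y=q@Yt
k=(abs(X)<25)&(abs(Y)<25)&(P[:,2]>80)&(P[:,2]<180)
for z0 in range(84,180,8):
    kk=k&(P[:,2]>=z0)&(P[:,2]<z0+8)
    if kk.sum()>3: print(z0,kk.sum(),'X',np.percentile(X[kk],[0,5,50,95,100]).round(1),'Y',np.percentile(Y[kk],[0,5,50,95,100]).round(1))
kk=k&(P[:,2]<140); print('tip z',np.percentile(P[kk][:,2],[0,2,5]).round(1))
# opening via color again
im=z['im']; hsv=cv2.cvtColor(im,cv2.COLOR_RGB2HSV); m=(hsv[...,0]>5)&(hsv[...,0]<22)&(hsv[...,1]>100)
K,Rm,t=cam('side'); C=-Rm.T@t
vv,uu=np.nonzero(m); ray=np.stack([(uu-K[0,2])/K[0,0],(vv-K[1,2])/K[1,1],np.ones(len(uu))],1)@Rm
Q=(C+ray*((0.070-C[2])/ray[:,2])[:,None])*1000; q=Q[:,:2]-tcp; X=q@Xt;Y=q@Yt; k=(abs(X)<20)&(abs(Y)<25)
print('open',k.sum(),'X',np.percentile(X[k],[0,5,50,95,100]).round(1),'Y',np.percentile(Y[k],[0,5,50,95,100]).round(1))
E
```

```text
100 30 X [-9.9 -9.6 -5.2  5.5  5.7] Y [-11.6 -10.4  -8.2   5.7   6.3]
108 27 X [-10.3  -9.7  -5.1   5.2   5.6] Y [-10.5 -10.1  -8.3   5.6   6.6]
116 33 X [-9.4 -9.2 -4.7  3.6  5.6] Y [-10.2 -10.1  -7.5   6.5   8.2]
124 25 X [-9.4 -9.2 -3.1  3.7  4.7] Y [-10.5 -10.1  -7.9   4.4   5.1]
132 30 X [-8.8 -8.5 -3.5  6.2  7.3] Y [-10.5 -10.3  -8.1   4.3   4.6]
140 30 X [-9.2 -9.2 -3.4  5.3  6.7] Y [-10.2  -9.9  -8.2   5.6   6.1]
148 33 X [-9.3 -8.9 -3.9  5.3  6.4] Y [-11.  -10.6  -8.1   4.9   5. ]
156 29 X [-9.2 -8.8 -5.1  5.2  5.4] Y [-10.   -9.8  -7.9   5.    5.1]
164 9 X [-9.4 -9.3 -8.2 -4.8 -4. ] Y [-8.4 -8.1  3.6  5.6  5.8]
172 71 X [-14.  -13.5  -9.2   9.   10.3] Y [-25.  -24.4 -16.8  20.3  22.5]
tip z [100.3 101.9 102.6]
open 37 X [-11.2 -11.1  -3.4  10.5  10.7] Y [-17.7 -17.2  -7.1  17.3  18.4]
```

```bash
python3 -m pendant '[{"delta_rot":[-0.003,0,0],"slide":[0.6,1.8,14],"jaw":0.3},{"delta_rot":[0,0,0],"slide":[0,0,12],"jaw":0.3}]' 40 >/dev/null
python3 - <<'E'
from h import *
go(581.9,-35.6,156,83.9,7,True)
E
```

```text
7.75 [583.6 -35.6 159.1] [0.0015 0.7436 0.6686 0.0021] [ 0.4  0.8 -1.7] 0.0308
7.8 [582.4 -35.6 157.1] [4.000e-04 7.436e-01 6.686e-01 1.000e-03] [-0.7 -0.9 -3.4] 0.031
7.85 [582.1 -35.6 157.7] [1.000e-04 7.436e-01 6.686e-01 8.000e-04] [-0.4  0.2 -1.4] 0.0311
7.9 [582.5 -35.6 158.5] [4.000e-04 7.436e-01 6.686e-01 1.100e-03] [-0.1 -0.2 -0.9] 0.031
7.95 [583.  -35.7 159.2] [0.0009 0.7436 0.6686 0.0016] [ 0.5 -1.  -0.6] 0.0309
8.0 [583.4 -35.7 159.7] [0.0013 0.7436 0.6686 0.0019] [ 1.  -0.3 -1.9] 0.031
8.05 [583.7 -35.7 159.9] [0.0015 0.7436 0.6686 0.0021] [0.6 0.4 0.1] 0.0309
t 8.05 tcp [583.  -35.6 158.7] F [ 0.2 -0.1 -1.4] T [ 0.01 -0.   -0.01] op 30.9
d [-1.1  0.  -2.7] | slide now [-0.1 -1.1  2.7] turned [-0.1 -1.   2.7] | rot [ 0.0033 -0.0011  0.0003] | yaw 83.92
```

```bash
python3 -m pendant '[{"delta_rot":[0.0045,-0.001,0],"slide":[0,-1.8,1],"jaw":0.3}]' 40 >/dev/null
python3 - <<'E'
from h import *
go(581.9,-35.6,156,83.9,7,True)
im,d=robot.read_camera('side'); np.savez('side6.npz',im=im,d=d)
save('s6.png',cv2.resize(im[150:230,250:330],(600,600),interpolation=cv2.INTER_CUBIC))
E
```

```text
8.15 [582.4 -35.6 159.6] [6.000e-04 7.437e-01 6.685e-01 7.000e-04] [ 0.4  0.1 -1.5] 0.0309
8.2 [582.  -35.5 159.3] [3.000e-04 7.437e-01 6.686e-01 3.000e-04] [-0.3  0.1 -1.7] 0.0311
8.25 [582.  -35.5 159.2] [3.000e-04 7.436e-01 6.686e-01 3.000e-04] [ 0.4  0.1 -2.2] 0.0306
8.3 [582.  -35.5 159.2] [3.000e-04 7.436e-01 6.686e-01 4.000e-04] [-0.4 -1.2 -1.7] 0.0308
8.35 [582.1 -35.5 159.2] [3.000e-04 7.437e-01 6.686e-01 4.000e-04] [ 0.8 -0.5 -1.7] 0.0311
8.4 [582.  -35.5 159.1] [3.000e-04 7.436e-01 6.686e-01 4.000e-04] [ 0.   0.2 -1.4] 0.031
8.45 [582.  -35.5 159.1] [3.000e-04 7.437e-01 6.686e-01 4.000e-04] [-0.5  0.  -1.4] 0.0313
t 8.45 tcp [582.1 -35.5 159.2] F [ 0.1 -0.2 -1.7] T [0.   0.02 0.01] op 31.3
d [-0.2 -0.1 -3.2] | slide now [-0.1 -0.2  3.2] turned [-0.1 -0.2  3.2] | rot [ 0.0011 -0.0002  0.0002] | yaw 83.91
```

View pics/s6.png

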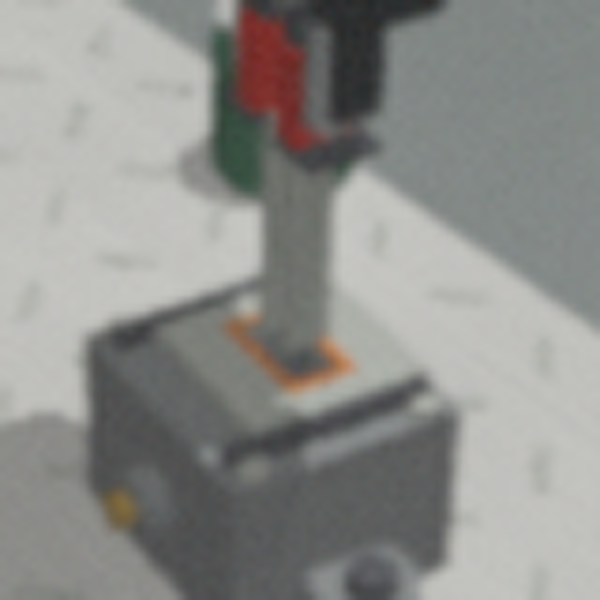

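The legs stand right above the orange outline (crop (295,340)). I lower in small steps and watch the force.

```bash
python3 -m pendant '[{"delta_rot":[0.001,0,0],"slide":[0,0,5],"jaw":0.3}]' 40 >/dev/null
python3 - <<'E'
from h import *
go(581.9,-35.6,150,83.9,6,False)
E
python3 -m pendant '[{"delta_rot":[0,0,0],"slide":[0,0,3],"jaw":0.3}]' 40 >/dev/null
python3 - <<'E'
from h import *
go(581.9,-35.6,150,83.9,6,False)
E
```

```text
t 8.85 tcp [581.8 -35.5 153.7] F [-0.1 -0.1 -1.4] T [ 0.01 -0.01 -0.  ] op 30.6
d [ 0.1 -0.1 -3.7] | slide now [-0.1  0.1  3.7] turned [-0.1  0.1  3.7] | rot [-0.0006 -0.0001  0.0003] | yaw 83.91
t 9.2 tcp [581.8 -35.5 150.6] F [ 0.   0.2 -1.2] T [-0.03 -0.01  0.01] op 31.3
d [ 0.1 -0.1 -0.6] | slide now [-0.1  0.1  0.6] turned [-0.1  0.1  0.6] | rot [-0.0008 -0.0001  0.0002] | yaw 83.91
```

```bash
python3 -m pendant '[{"delta_rot":[0,0,0],"slide":[0,0,2.5],"jaw":0.3}]' 40 >/dev/null
python3 - <<'E'
from h import *
go(581.9,-35.6,150,83.9,6,False)
E
python3 -m pendant '[{"delta_rot":[0,0,0],"slide":[0,0,2.5],"jaw":0.3}]' 40 >/dev/null
python3 - <<'E'
from h import *
go(581.9,-35.6,148,83.9,6,False)
im,d=robot.read_camera('side'); np.savez('side7.npz',im=im,d=d)
save('s7.png',cv2.resize(im[150:230,250:330],(600,600),interpolation=cv2.INTER_CUBIC))
E
```

```text
t 9.55 tcp [581.8 -35.5 148.2] F [-0.3  0.1 -1.3] T [ 0.01 -0.01  0.01] op 30.9
d [ 0.1 -0.1  1.8] | slide now [-0.1  0.1 -1.8] turned [-0.1  0.1 -1.8] | rot [-0.0007 -0.0001  0.0002] | yaw 83.91
t 9.9 tcp [581.7 -35.5 145.6] F [-0.1 -0.2 -1.3] T [0.01 0.01 0.01] op 30.8
d [ 0.2 -0.1  2.4] | slide now [-0.1  0.2 -2.4] turned [-0.1  0.2 -2.4] | rot [-0.0009 -0.0001  0.0003] | yaw 83.91
```

View pics/s7.png

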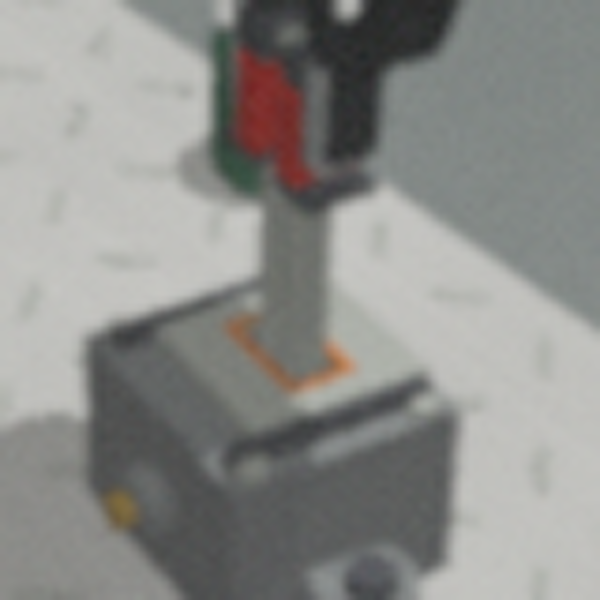

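The legs are inside the opening, about 7 mm deep, with no contact force. I firm up the grip while the legs are shut (no spacer between them), then push the plate toward -x.

```bash
python3 -m pendant '[{"delta_rot":[0,0,0],"slide":[0,0,1],"jaw":0.25}]' 100 >/dev/null
python3 - <<'E'
from h import *
go(572.9,-35.5,145,83.9,5,False)
E
python3 -m pendant '[{"delta_rot":[-0.001,0,0],"slide":[0,-2,0],"jaw":0.25}]' 100 >/dev/null
python3 - <<'E'
from h import *
go(572.9,-35.5,145,83.9,6,False)
E
```

```text
t 10.25 tcp [581.8 -35.5 144.7] F [ 0.2 -0.1 -1.3] T [0.02 0.01 0.01] op 29.2
d [-8.9  0.   0.3] | slide now [-0.9 -8.8 -0.3] turned [-0.9 -8.8 -0.3] | rot [-0.0008 -0.0001  0.0002] | yaw 83.91
t 10.6 tcp [579.7 -35.3 144.8] F [-0.1 -0.2 -1.5] T [ 0.01 -0.09  0.  ] op 29.3
d [-6.8 -0.2  0.2] | slide now [-0.9 -6.8 -0.2] turned [-0.9 -6.8 -0.2] | rot [ 0.0004 -0.0001  0.0003] | yaw 83.91
```

```bash
python3 -m pendant '[{"delta_rot":[0,0,0],"slide":[0,-2,0],"jaw":0.25}]' 100 >/dev/null
python3 - <<'E'
from h import *
go(572.9,-35.5,145,83.9,6,True)
E
python3 -m pendant '[{"delta_rot":[0,0,0],"slide":[0,-3,0],"jaw":0.25}]' 100 >/dev/null
python3 - <<'E'
from h import *
go(572.9,-35.5,145,83.9,6,True)
E
```

```text
10.7 [578.9 -35.2 145. ] [0.0009 0.7437 0.6686 0.0009] [ 3.7 -0.3 -4.7] 0.0294
10.75 [579.  -35.2 145. ] [0.0011 0.7437 0.6686 0.0011] [ 2.6 -0.9 -3.1] 0.0294
10.8 [578.9 -35.2 145. ] [0.001  0.7437 0.6686 0.001 ] [ 3.4 -0.  -3.5] 0.0293
10.85 [579.  -35.2 145.1] [0.001  0.7436 0.6686 0.001 ] [ 4.5 -0.6 -3.2] 0.0296
10.9 [578.9 -35.2 145.1] [0.0009 0.7437 0.6686 0.0009] [ 3.8 -0.8 -3. ] 0.0295
10.95 [578.9 -35.2 145. ] [0.0009 0.7437 0.6685 0.0009] [ 3.6 -0.4 -3.6] 0.0291
t 10.95 tcp [578.9 -35.2 145. ] F [ 3.6 -0.5 -3.5] T [-0.11 -1.04 -0.02] op 29.1
d [-6.  -0.3 -0. ] | slide now [-0.9 -6.   0. ] turned [-0.9 -6.   0. ] | rot [ 0.0027 -0.0001  0.0002] | yaw 83.91
11.05 [577.1 -35.  145.2] [0.0016 0.7437 0.6686 0.0016] [ 4.  -0.3 -4.1] 0.0291
11.1 [576.2 -34.9 145.1] [0.0013 0.7437 0.6686 0.0012] [ 4.  -0.9 -3.9] 0.0292
11.15 [576.1 -34.9 145.2] [0.0011 0.7437 0.6686 0.0011] [ 3.5 -0.8 -4.1] 0.0296
11.2 [576.1 -34.9 145.2] [0.0011 0.7437 0.6686 0.0011] [ 3.9  0.7 -3.3] 0.0294
11.25 [576.1 -34.9 145.1] [0.0011 0.7436 0.6686 0.0011] [ 4.3 -0.  -3.1] 0.0297
11.3 [576.1 -34.9 145.2] [0.0011 0.7436 0.6686 0.001 ] [ 3.6 -0.1 -2.6] 0.0291
t 11.3 tcp [576.3 -34.9 145.2] F [ 3.9 -0.2 -3.5] T [-0.14 -1.15  0.  ] op 29.1
d [-3.4 -0.6 -0.2] | slide now [-0.9 -3.3  0.2] turned [-0.9 -3.3  0.2] | rot [ 0.0034 -0.0002  0.0002] | yaw 83.91
```

Plate contact is felt at TCP x of about 579.0, and the plate slides at about 4 N. I keep pushing.

```bash
python3 -m pendant '[{"delta_rot":[0.003,0,0],"slide":[0,-3,0],"jaw":0.25}]' 100 >/dev/null
python3 - <<'E'
from h import *
go(571.5,-34.6,145,83.9,5,False)
E
python3 -m pendant '[{"delta_rot":[0.001,0,0],"slide":[0,-2,0],"jaw":0.25}]' 100 >/dev/null
python3 - <<'E'
from h import *
go(571.5,-34.6,145,83.9,6,True)
im,d=robot.read_camera('side'); np.savez('side8.npz',im=im,d=d)
save('s8.png',cv2.resize(im[150:230,250:330],(600,600),interpolation=cv2.INTER_CUBIC))
E
```

```text
t 11.6 tcp [572.9 -34.6 145.1] F [ 3.6 -0.3 -3.4] T [-0.12 -1.08  0.01] op 29.5
d [-1.4 -0.  -0.1] | slide now [-0.2 -1.4  0.1] turned [-0.2 -1.4  0.1] | rot [-0.0003 -0.0002  0.0002] | yaw 83.91
11.7 [571.  -34.4 145.2] [-5.000e-04  7.437e-01  6.686e-01 -3.000e-04] [ 3.7 -0.5 -4.2] 0.0292
11.75 [570.4 -34.3 145.1] [-8.000e-04  7.436e-01  6.686e-01 -6.000e-04] [ 3.2 -0.4 -3.6] 0.0291
11.8 [570.5 -34.3 145.2] [-8.000e-04  7.437e-01  6.686e-01 -6.000e-04] [ 4.  -0.3 -3.1] 0.0293
11.85 [570.5 -34.3 145.2] [-8.000e-04  7.437e-01  6.686e-01 -6.000e-04] [ 3.5  0.4 -3.3] 0.0295
11.9 [570.5 -34.3 145.1] [-8.000e-04  7.437e-01  6.686e-01 -6.000e-04] [ 4.  -0.1 -3.4] 0.0296
11.95 [570.5 -34.3 145.1] [-8.000e-04  7.436e-01  6.686e-01 -6.000e-04] [ 3.4  0.3 -3.1] 0.0296
t 11.95 tcp [570.6 -34.3 145.1] F [ 3.7 -0.1 -3.5] T [-0.11 -1.07  0.01] op 29.6
d [ 0.9 -0.3 -0.1] | slide now [-0.2  0.9  0.1] turned [-0.2  0.9  0.1] | rot [-0.0018 -0.0002  0.0002] | yaw 83.91
```

View pics/s8.png

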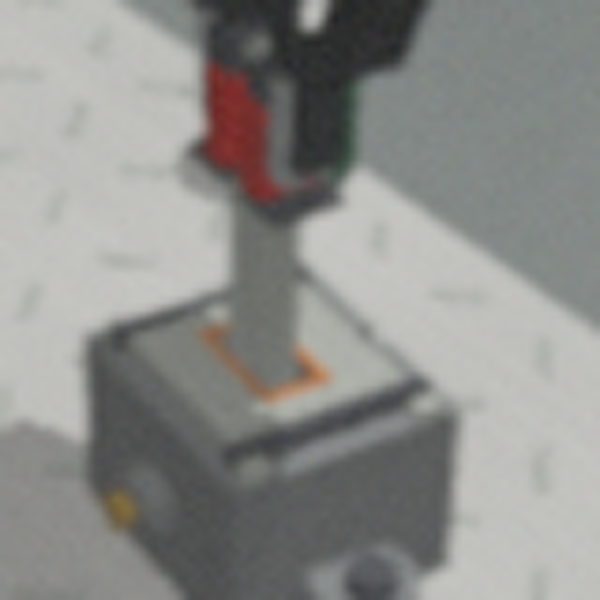

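```bash
python3 - <<'E'
from h import *
c=np.array([572.4,-35.9]); th=np.radians(-6.1); x=np.array([np.cos(th),np.sin(th)]); y=np.array([-np.sin(th),np.cos(th)])
for f in ('side0','side7','side8'):
    z=np.load(f+'.npz'); im=z['im']; hsv=cv2.cvtColor(im,cv2.COLOR_RGB2HSV); m=(hsv[...,0]>5)&(hsv[...,0]<22)&(hsv[...,1]>100)
    K,Rm,t=cam('side'); C=-Rm.T@t
    vv,uu=np.nonzero(m); ray=np.stack([(uu-K[0,2])/K[0,0],(vv-K[1,2])/K[1,1],np.ones(len(uu))],1)@Rm
    Q=(C+ray*((0.070-C[2])/ray[:,2])[:,None])*1000; q=Q[:,:2]-c; X=q@x;Y=q@y; k=(X>-20)&(X<30)&(abs(Y)<25)
    print(f,k.sum(),'X',np.percentile(X[k],[0,5,50,95,100]).round(1),'Y',np.percentile(Y[k],[0,5,50,95,100]).round(1))
    kn=k&(abs(X-np.percentile(X[k],5))<3); print('  -x edge mean X',X[kn].mean().round(2), '-y edge Y',np.percentile(Y[k],[2]).round(1))
    P,u,v=pts('side',z['d']); P=P*1000; q=P[:,:2]-c; X=q@x;Y=q@y; k=(abs(X)<55)&(abs(Y)<60)&(P[:,2]>63)&(P[:,2]<76)
    r=cv2.minAreaRect(P[k][:,:2].astype(np.float32)); print('  housing',np.round(r[0],1),np.round(r[1],1),round(r[2],2), 'X',np.percentile(X[k],[1,99]).round(1))
E
```

```text
side0 40 X [-3.5 -3.5  2.5 18.1 18.3] Y [-17.5 -16.7  -4.4  18.2  19.1]
  -x edge mean X -2.41 -y edge Y [-17.1]
  housing [571.7 -36.4] [91.5 80.5] 84.51 X [-39.3  38.1]
side7 16 X [-3.5 -3.5 -1.4 18.2 18.2] Y [-17.  -16.1 -10.2  15.9  18.3]
  -x edge mean X -3.01 -y edge Y [-16.7]
  housing [570.9 -36.1] [92.1 80.5] 84.7 X [-40.   37.7]
side8 12 X [-11.4 -11.3   5.3   8.3   8.4] Y [-16.7 -16.5 -13.   16.7  18.5]
  -x edge mean X -10.35 -y edge Y [-16.6]
  housing [572.3 -36.4] [92.3 81.2] 84.15 X [-39.3  38.8]
```

Pushed about 1 mm too far by my numbers (opening centre now about -1 mm). I move the legs back +2.2 mm in x, then feel the two y ends to centre in y.

```bash
python3 -m pendant '[{"delta_rot":[-0.002,0,0],"slide":[0,2.2,0],"jaw":0.25}]' 100 >/dev/null
python3 - <<'E'
from h import *
go(572.7,-34.6,145,83.9,6,False)
E
python3 -m pendant '[{"delta_rot":[0,0,0],"slide":[-7,0,0],"jaw":0.25}]' 100 >/dev/null
python3 - <<'E'
from h import *
go(572.7,-34.6,145,83.9,6,True)
E
```

```text
t 12.35 tcp [571.4 -34.4 144.8] F [-0.1 -0.2 -0.9] T [ 0.   -0.02  0.01] op 29.6
d [ 1.3 -0.2  0.2] | slide now [-0.   1.3 -0.2] turned [-0.   1.3 -0.2] | rot [-0.0028 -0.0001  0.0003] | yaw 83.92
12.45 [570.5 -41.  144.7] [-0.0013  0.7433  0.669  -0.0009] [ 0.6 -0.5 -1.1] 0.0292
12.5 [570.2 -42.5 144.6] [-0.0009  0.7437  0.6685 -0.0015] [-0.1 -1.1 -1.7] 0.029
12.55 [570.4 -42.2 144.7] [-0.001   0.7439  0.6683 -0.0011] [ 0.2 -1.  -1. ] 0.0292
12.6 [570.6 -41.9 144.7] [-0.001   0.7439  0.6683 -0.0009] [-0.2  0.1 -0.9] 0.0293
12.65 [570.8 -41.7 144.8] [-1.000e-03  7.438e-01  6.684e-01 -7.000e-04] [ 0.1  0.9 -1.7] 0.0291
12.7 [570.8 -41.6 144.8] [-9.000e-04  7.438e-01  6.684e-01 -7.000e-04] [-0.2 -1.2 -0.4] 0.0297
t 12.7 tcp [570.6 -41.8 144.7] F [ 0.1 -0.5 -1.1] T [-0.01 -0.01  0.02] op 29.7
d [2.1 7.2 0.3] | slide now [ 7.4  1.4 -0.3] turned [ 7.4  1.4 -0.3] | rot [-0.0027  0.0001  0.    ] | yaw 83.9
```

```bash
python3 -m pendant '[{"delta_rot":[-0.002,0,0],"slide":[-3.5,0,0],"jaw":0.25}]' 100 >/dev/null
python3 - <<'E'
from h import *
go(572.7,-34.6,145,83.9,6,True)
E
```

```text
12.8 [570.6 -43.7 144.8] [-0.0013  0.7435  0.6687  0.0013] [ 0.8  6.5 -0.6] 0.0295
12.85 [570.5 -43.7 144.8] [-0.0016  0.7436  0.6687  0.0017] [ 2.   4.2 -1.1] 0.0293
12.9 [570.6 -43.7 144.8] [-0.0015  0.7436  0.6686  0.0015] [ 0.3  3.5 -1.4] 0.0296
12.95 [570.6 -43.6 144.8] [-0.0014  0.7436  0.6686  0.0014] [ 1.   4.4 -0.3] 0.0293
13.0 [570.6 -43.6 144.8] [-0.0013  0.7435  0.6687  0.0013] [ 0.5  4.4 -1.8] 0.0295
13.05 [570.6 -43.6 144.8] [-0.0013  0.7435  0.6687  0.0012] [ 0.7  5.7 -1.5] 0.0292
t 13.05 tcp [570.6 -43.7 144.8] F [ 0.9  4.8 -1.1] T [ 1.56 -0.18  0.01] op 29.2
d [2.1 9.1 0.2] | slide now [ 9.2  1.1 -0.1] turned [ 9.2  1.1 -0.2] | rot [-0.0002 -0.0039  0.0005] | yaw 83.93
```

y wall felt at 9 mm travel from where I was, so y was already centred. I return there and go on to the pocket's middle in x.

```bash
python3 -m pendant '[{"delta_rot":[0,-0.004,0],"slide":[9,1.2,0],"jaw":0.25}]' 100 >/dev/null
python3 - <<'E'
from h import *
go(572.8,-34.6,138,83.9,6,False)
E
```

```text
t 13.4 tcp [572.8 -34.8 144.9] F [-0.3  0.2 -1.3] T [ 0.02 -0.01  0.02] op 29.3
d [-0.   0.2 -6.9] | slide now [ 0.2 -0.1  6.9] turned [ 0.2 -0.1  6.9] | rot [-0.0001  0.0018  0.0008] | yaw 83.95
```

```bash
python3 -m pendant '[{"delta_rot":[0,0.001,0],"slide":[0.2,0,8],"jaw":0.25}]' 100 >/dev/null
python3 - <<'E'
from h import *
go(572.8,-34.6,128,83.9,6,False)
E
python3 -m pendant '[{"delta_rot":[0,0,0],"slide":[0,0,8],"jaw":0.25}]' 100 >/dev/null
python3 - <<'E'
from h import *
go(572.8,-34.6,120,83.9,6,False)
E
```

```text
t 13.75 tcp [572.3 -35.1 136.2] F [-0.5 -0.2 -1.6] T [ 0.01  0.01 -0.02] op 29.6
d [ 0.5  0.5 -8.2] | slide now [0.6 0.4 8.2] turned [0.6 0.4 8.2] | rot [-0.0011  0.0011  0.0006] | yaw 83.93
t 14.1 tcp [572.4 -35.2 128.1] F [-0.1 -0.4 -1.3] T [-0.01  0.02 -0.01] op 29.2
d [ 0.4  0.6 -8.1] | slide now [0.6 0.3 8.1] turned [0.6 0.3 8.1] | rot [-0.0011  0.001   0.0005] | yaw 83.93
```

```bash
python3 -m pendant '[{"delta_rot":[-0.001,0.001,0],"slide":[0.6,0.3,8],"jaw":0.25}]' 100 >/dev/null
python3 - <<'E'
from h import *
go(572.8,-34.6,120,83.9,6,False)
E
python3 -m pendant '[{"delta_rot":[0,0,0],"slide":[0,0,0],"jaw":0.5}]' 40 >/dev/null
python3 - <<'E'
from h import *
go(572.8,-34.6,120,83.9,8,True)
im,d=robot.read_camera('side'); np.savez('side9.npz',im=im,d=d)
save('s9.png',cv2.resize(im[150:230,250:330],(600,600),interpolation=cv2.INTER_CUBIC))
E
```

```text
t 14.45 tcp [572.9 -34.5 119.9] F [-0.2  0.  -0.8] T [0.02 0.05 0.01] op 29.1
d [-0.1 -0.1  0.1] | slide now [-0.1 -0.  -0.1] turned [-0.1 -0.  -0.1] | rot [-0.0001 -0.0001  0.0006] | yaw 83.93
14.55 [573.4 -34.6 120.4] [4.000e-04 7.435e-01 6.687e-01 3.000e-04] [-0.6  0.3 -2. ] 0.0417
14.6 [573.4 -34.7 120.4] [4.000e-04 7.436e-01 6.687e-01 2.000e-04] [-0.4 -0.5 -1.7] 0.0425
14.65 [573.3 -34.6 120.4] [3.000e-04 7.436e-01 6.687e-01 2.000e-04] [ 0.1  0.1 -1.7] 0.0431
14.7 [573.3 -34.6 120.4] [3.000e-04 7.435e-01 6.687e-01 3.000e-04] [-1.2 -0.9 -1.1] 0.0425
14.75 [573.3 -34.6 120.4] [3.000e-04 7.436e-01 6.687e-01 3.000e-04] [ 0.2  0.4 -1.4] 0.0428
14.8 [573.3 -34.6 120.4] [3.000e-04 7.436e-01 6.687e-01 3.000e-04] [-0.1  0.9 -1.7] 0.0421
14.85 [573.3 -34.6 120.4] [3.000e-04 7.435e-01 6.687e-01 3.000e-04] [-0.3  0.1 -1.4] 0.043
14.9 [573.3 -34.6 120.4] [3.000e-04 7.435e-01 6.687e-01 3.000e-04] [-0.6 -0.1 -1.7] 0.043
t 14.9 tcp [573.3 -34.6 120.4] F [-0.4  0.  -1.6] T [-0.04  0.1   0.02] op 43.0
d [-0.5  0.  -0.4] | slide now [-0.  -0.5  0.4] turned [-0.  -0.5  0.4] | rot [0.0008 0.     0.0005] | yaw 83.93
```

View pics/s9.png

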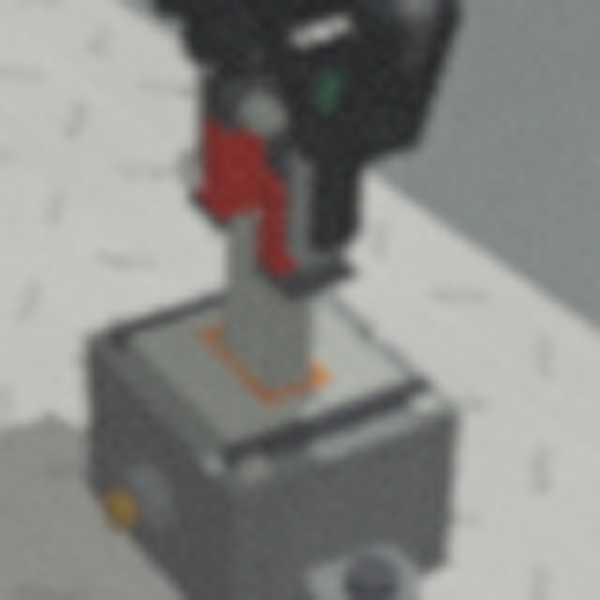

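Legs open in the pocket (reading 43 mm), tongs still carried. I lower past the spacer in small steps.

```bash
python3 -m pendant '[{"delta_rot":[0.001,0,0],"slide":[0,-0.4,5],"jaw":0.5}]' 40 >/dev/null
python3 - <<'E'
from h import *
go(572.8,-34.6,110,83.9,6,False)
E
python3 -m pendant '[{"delta_rot":[0,0,0],"slide":[0,0,5],"jaw":0.5}]' 40 >/dev/null
python3 - <<'E'
from h import *
go(572.8,-34.6,102,83.9,6,True)
E
```

```text
t 15.3 tcp [572.8 -34.5 115.1] F [-0.2  0.4 -1.3] T [ 0.    0.01 -0.01] op 42.9
d [-0.  -0.1 -5.1] | slide now [-0.1 -0.   5.1] turned [-0.1 -0.   5.1] | rot [-0.0004 -0.0002  0.0006] | yaw 83.93
15.4 [573.5 -34.5 110.8] [3.000e-04 7.435e-01 6.687e-01 5.000e-04] [ 0.4 -0.3 -0.2] 0.0427
15.45 [572.7 -34.5 109.4] [-3.000e-04  7.435e-01  6.687e-01 -2.000e-04] [-0.3 -0.5 -2.7] 0.0428
15.5 [572.6 -34.5 109.5] [-5.000e-04  7.435e-01  6.687e-01 -4.000e-04] [-0.3  0.1 -1.3] 0.0428
15.55 [572.7 -34.5 109.8] [-4.000e-04  7.436e-01  6.687e-01 -3.000e-04] [-0.3  0.1 -1.8] 0.0428
15.6 [572.9 -34.5 110. ] [-2.000e-04  7.435e-01  6.687e-01 -1.000e-04] [ 0.  -0.4 -1.4] 0.0424
15.65 [573.1 -34.5 110.2] [-1.000e-04  7.435e-01  6.687e-01  0.000e+00] [-0.8  0.5 -2.2] 0.0426
t 15.65 tcp [572.9 -34.5 109.9] F [-0.2 -0.1 -1.6] T [0.   0.04 0.02] op 42.6
d [-0.1 -0.1 -7.9] | slide now [-0.1 -0.1  7.9] turned [-0.1 -0.1  7.9] | rot [-0.0004 -0.0001  0.0006] | yaw 83.93
```

```bash
python3 -m pendant '[{"delta_rot":[0,0,0],"slide":[0,0,3],"jaw":0.5}]' 40 >/dev/null
python3 - <<'E'
from h import *
go(572.8,-34.6,102,83.9,6,False)
E
python3 -m pendant '[{"delta_rot":[0,0,0],"slide":[0,0,3],"jaw":0.5}]' 40 >/dev/null
python3 - <<'E'
from h import *
go(572.8,-34.6,102,83.9,6,False)
E
```

```text
t 16.0 tcp [573.  -34.5 107. ] F [-0.   0.  -1.2] T [ 0.    0.02 -0.01] op 43.2
d [-0.2 -0.1 -5. ] | slide now [-0.1 -0.2  5. ] turned [-0.1 -0.2  5. ] | rot [-0.0002 -0.0001  0.0006] | yaw 83.93
t 16.35 tcp [573.  -34.5 104. ] F [-0.2 -0.2 -1.2] T [-0.    0.02  0.  ] op 42.6
d [-0.2 -0.1 -2. ] | slide now [-0.1 -0.2  2. ] turned [-0.1 -0.2  2. ] | rot [-0.0002 -0.0001  0.0006] | yaw 83.93
```

```bash
python3 -m pendant '[{"delta_rot":[0,0,0],"slide":[0,-0.1,2],"jaw":0.5}]' 40 >/dev/null
python3 - <<'E'
from h import *
go(572.8,-34.6,102,83.9,6,False)
E
python3 -m pendant '[{"delta_rot":[0,0,0],"slide":[0,0,0],"jaw":0.46},{"delta_rot":[0,0,0],"slide":[0,0,0],"jaw":0.44},{"delta_rot":[0,0,0],"slide":[0,0,0],"jaw":0.42},{"delta_rot":[0,0,0],"slide":[0,0,0],"jaw":0.4}]' 40
python3 - <<'E'
from h import *
go(572.8,-34.6,102,83.9,4,True)
E
```

```text
t 16.7 tcp [573.  -34.5 102. ] F [ 0.   0.2 -1. ] T [-0.03  0.01  0.02] op 43.0
d [-0.2 -0.1  0. ] | slide now [-0.1 -0.2 -0. ] turned [-0.1 -0.2 -0. ] | rot [-0.0001 -0.0001  0.0006] | yaw 83.93
clock: 17.1
tcp_pos: [0.5731, -0.035, 0.1024]
orientation: [0.0, 0.744, 0.669, -0.0]
wrist_force: [-0.3, -0.4, -0.9]
opening: 0.0342
17.1 [573.1 -35.  102.4] [ 4.000e-04  7.436e-01  6.686e-01 -2.000e-04] [-0.3 -0.4 -0.9] 0.0342
17.15 [573.1 -35.  102.4] [ 4.000e-04  7.436e-01  6.686e-01 -2.000e-04] [-0.6 -2.1 -0.4] 0.0349
17.2 [573.1 -35.  102.4] [ 4.000e-04  7.436e-01  6.686e-01 -2.000e-04] [-0.3 -1.6  0.2] 0.0345
17.25 [573.2 -35.  102.4] [ 4.000e-04  7.436e-01  6.686e-01 -2.000e-04] [-0.8 -1.   0.7] 0.0344
t 17.25 tcp [573.1 -35.  102.4] F [-0.5 -1.3 -0.1] T [-0.23  0.12 -0.01] op 34.4
d [-0.3  0.4 -0.4] | slide now [ 0.3 -0.4  0.4] turned [ 0.3 -0.4  0.4] | rot [0.0004 0.0009 0.0003] | yaw 83.92
```

```bash
python3 -m pendant '[{"delta_rot":[0,0,0],"slide":[0,0,0],"jaw":0.37},{"delta_rot":[0,0,0],"slide":[0,0,0],"jaw":0.33},{"delta_rot":[0,0,0],"slide":[0,0,0],"jaw":0.3}]' 42
python3 - <<'E'
from h import *
go(572.8,-34.6,102,83.9,7,True)
E
```

```text
clock: 17.55
tcp_pos: [0.5731, -0.0349, 0.1028]
orientation: [0.0, 0.744, 0.669, -0.0]
wrist_force: [-0.0, -0.3, 0.3]
opening: 0.0319
17.55 [573.1 -34.9 102.8] [ 4.000e-04  7.436e-01  6.686e-01 -0.000e+00] [-0.  -0.3  0.3] 0.0319
17.6 [573.1 -34.9 102.8] [ 4.000e-04  7.436e-01  6.686e-01 -0.000e+00] [-0.1 -0.3  0.5] 0.0321
17.65 [573.1 -34.9 102.8] [ 4.000e-04  7.436e-01  6.686e-01 -0.000e+00] [0.4 0.2 0.7] 0.0316
17.7 [573.1 -34.9 102.8] [ 4.000e-04  7.436e-01  6.686e-01 -0.000e+00] [-1.2 -0.2  1.2] 0.0318
17.75 [573.1 -34.8 102.8] [ 4.000e-04  7.436e-01  6.686e-01 -0.000e+00] [-1.  -0.   1.7] 0.0318
17.8 [573.1 -34.9 102.8] [ 4.000e-04  7.436e-01  6.686e-01 -0.000e+00] [-1.7 -0.3  0.6] 0.0318
17.85 [573.1 -34.9 102.8] [ 4.000e-04  7.436e-01  6.686e-01 -0.000e+00] [-0.4 -1.   1.1] 0.0319
t 17.85 tcp [573.1 -34.9 102.8] F [-0.5 -0.3  0.9] T [-0.18  0.12  0.01] op 31.9
d [-0.3  0.3 -0.8] | slide now [ 0.2 -0.4  0.8] turned [ 0.2 -0.4  0.8] | rot [0.0006 0.0006 0.0003] | yaw 83.92
```

```bash
python3 - <<'E'
from h import *
im,d=robot.read_camera('side'); np.savez('side10.npz',im=im,d=d)
save('s10.png',cv2.resize(im[150:230,250:330],(600,600),interpolation=cv2.INTER_CUBIC))
for f,tc,tz in (('side5',(580.1,-36.0),183.8),('side10',(573.1,-34.9),102.8)):
    z=np.load(f+'.npz'); P,u,v=pts('side',z['d']); P=P*1000
    a=np.radians(83.9); Yt=np.array([np.cos(a),np.sin(a)]); Xt=np.array([np.sin(a),-np.cos(a)])
    q=P[:,:2]-tc; X=q@Xt; Y=q@Yt; k=(abs(X)<25)&(Y<-19)&(Y>-40)&(P[:,2]>tz-40)&(P[:,2]<tz+10)
    print(f,k.sum(),(np.percentile(P[k][:,2],[0,2,10,20,30,50])-tz).round(1))
    hsv=cv2.cvtColor(z['im'],cv2.COLOR_RGB2HSV)[v,u]; red=((hsv[:,0]<8)|(hsv[:,0]>172))&(hsv[:,1]>120)&(abs(X)<30)&(abs(Y)<40)&(P[:,2]>tz-40)
    print('red z',(np.percentile(P[red][:,2],[1,5,50,95,99])-tz).round(1),'X',np.percentile(X[red],[2,50,98]).round(1),'Y',np.percentile(Y[red],[2,50,98]).round(1))
E
```

```text
side5 60 [-10.8  -8.9  -8.2  -7.   -6.4  -4.9]
red z [-4.7 -3.3 11.  24.  24.6] X [-14.  -12.4  -6.3] Y [-17.1   3.8  12.2]
side10 214 [-40.  -39.8 -37.9 -34.9 -34.  -33.1]
red z [-4.4 -1.6 11.2 24.5 25.4] X [-14.1 -12.1  -4.9] Y [-17.3   4.9  12. ]
```

View pics/s10.png

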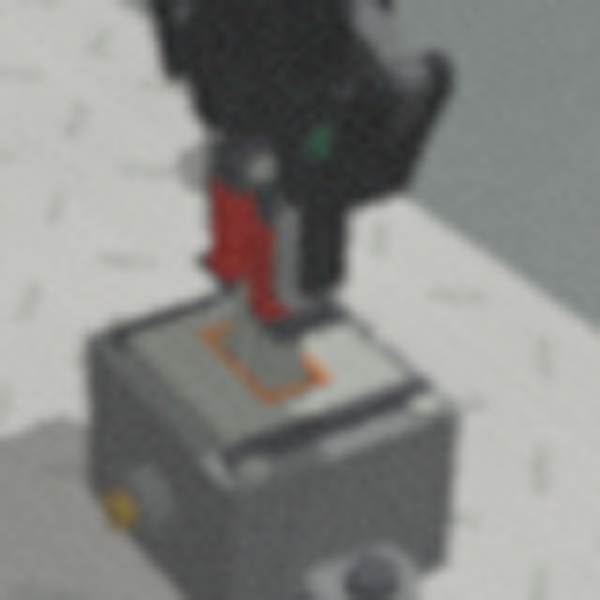

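The tongs sit unchanged in the grip (pad heights relative to the TCP match), so the tips are about 4 mm above the floor and on the spacer's straight side. I squeeze slightly more and draw up.

```bash
python3 -m pendant '[{"delta_rot":[0,0,0],"slide":[0,0,0],"jaw":0.3},{"delta_rot":[0,0,0],"slide":[0,0,-3],"jaw":0.3}]' 50
python3 - <<'E'
from h import *
go(572.8,-34.6,110,83.9,5,True)
E
python3 -m pendant '[{"delta_rot":[0,0,0],"slide":[0,0,-3],"jaw":0.3}]' 50 >/dev/null
python3 - <<'E'
from h import *
go(572.8,-34.6,110,83.9,5,True)
E
```

```text
clock: 18.1
tcp_pos: [0.573, -0.0346, 0.1051]
orientation: [-0.0, 0.744, 0.669, -0.0]
wrist_force: [0.8, -0.1, -5.4]
opening: 0.0309
18.1 [573.  -34.6 105.1] [-1.000e-04  7.436e-01  6.686e-01 -0.000e+00] [ 0.8 -0.1 -5.4] 0.0309
18.15 [573.2 -34.6 105.8] [1.000e-04 7.436e-01 6.686e-01 2.000e-04] [-0.1  0.1 -2.5] 0.0311
18.2 [573.2 -34.6 105.8] [1.000e-04 7.436e-01 6.687e-01 2.000e-04] [-0.1  0.3 -1.3] 0.0307
18.25 [573.2 -34.6 105.8] [2.000e-04 7.436e-01 6.687e-01 2.000e-04] [-0.2  0.6 -2. ] 0.0308
18.3 [573.2 -34.6 105.8] [2.000e-04 7.436e-01 6.687e-01 2.000e-04] [ 0.6  0.3 -1.2] 0.0307
t 18.3 tcp [573.1 -34.6 105.7] F [ 0.2  0.2 -2.5] T [ 0.05 -0.05  0.01] op 30.7
d [-0.3 -0.   4.3] | slide now [-0.  -0.3 -4.3] turned [-0.  -0.3 -4.3] | rot [ 0.0003 -0.      0.0005] | yaw 83.93
18.4 [573.  -34.5 108.3] [-1.000e-04  7.435e-01  6.687e-01 -0.000e+00] [ 1.3  0.4 -6.3] 0.0309
18.45 [573.3 -34.5 109. ] [2.000e-04 7.435e-01 6.687e-01 2.000e-04] [ 0.1  0.2 -2.2] 0.0307
18.5 [573.2 -34.6 109.1] [2.000e-04 7.436e-01 6.687e-01 2.000e-04] [-0.2 -0.1 -1.2] 0.0308
18.55 [573.3 -34.6 109.2] [3.000e-04 7.436e-01 6.687e-01 3.000e-04] [ 0.2 -0.7 -0.7] 0.0308
18.6 [573.2 -34.6 109.2] [3.000e-04 7.436e-01 6.687e-01 3.000e-04] [0.2 0.5 0.5] 0.0307
t 18.6 tcp [573.2 -34.6 108.9] F [ 0.3  0.1 -2. ] T [-0.01 -0.01  0.03] op 30.7
d [-0.4 -0.   1.1] | slide now [-0.1 -0.4 -1.1] turned [-0.1 -0.4 -1.1] | rot [ 0.0005 -0.0001  0.0005] | yaw 83.93
```

```bash
python3 -m pendant '[{"delta_rot":[0,0,0],"slide":[0,-0.3,-3],"jaw":0.3}]' 50 >/dev/null
python3 - <<'E'
from h import *
go(572.8,-34.6,120,83.9,4,True)
E
python3 -m pendant '[{"delta_rot":[0,0,0],"slide":[0,0,-4],"jaw":0.3}]' 50 >/dev/null
python3 - <<'E'
from h import *
go(572.8,-34.6,120,83.9,4,True)
E
python3 -m pendant '[{"delta_rot":[0,0,0],"slide":[0,0,-4],"jaw":0.3}]' 50 >/dev/null
python3 - <<'E'
from h import *
go(572.8,-34.6,120,83.9,4,True)
im,d=robot.read_camera('side'); save('s11.png',cv2.resize(im[150:230,250:330],(600,600),interpolation=cv2.INTER_CUBIC))
E
```

```text
18.7 [572.7 -34.5 112.1] [1.000e-04 7.436e-01 6.687e-01 1.000e-04] [ 0.9 -1.2 -1. ] 0.0308
18.75 [573.  -34.6 112.9] [4.000e-04 7.436e-01 6.687e-01 4.000e-04] [ 0.4  0.3 -1.3] 0.0307
18.8 [573.  -34.6 112.7] [4.000e-04 7.436e-01 6.687e-01 4.000e-04] [-0.8  0.7 -0.5] 0.0309
18.85 [572.9 -34.5 112.6] [4.000e-04 7.435e-01 6.687e-01 4.000e-04] [-0.3  0.2 -1.1] 0.0306
t 18.85 tcp [572.9 -34.5 112.6] F [ 0.1 -0.  -1. ] T [ 0.02  0.1  -0.  ] op 30.6
d [-0.1 -0.1  7.4] | slide now [-0.1 -0.1 -7.4] turned [-0.1 -0.1 -7.4] | rot [ 0.001  -0.0001  0.0005] | yaw 83.93
18.95 [572.4 -34.5 116.3] [-0.      0.7436  0.6687  0.    ] [ 0.3 -0.  -2.1] 0.0307
19.0 [573.2 -34.6 117.3] [6.000e-04 7.436e-01 6.687e-01 6.000e-04] [-0.3  0.3 -1.2] 0.031
19.05 [573.4 -34.6 117.3] [0.0008 0.7436 0.6687 0.0008] [-0.2  0.3 -2. ] 0.0309
19.1 [573.3 -34.6 117. ] [7.000e-04 7.436e-01 6.687e-01 7.000e-04] [ 0.2 -0.5 -1.6] 0.0306
t 19.1 tcp [573.1 -34.6 117. ] F [ 0.   0.  -1.7] T [ 0.03  0.03 -0.  ] op 30.6
d [-0.3 -0.   3. ] | slide now [-0.1 -0.3 -3. ] turned [-0.1 -0.3 -3. ] | rot [ 0.0015 -0.0001  0.0005] | yaw 83.93
19.2 [572.9 -34.6 120.7] [3.000e-04 7.436e-01 6.687e-01 3.000e-04] [-0.5  0.5 -1.1] 0.0311
19.25 [573.5 -34.6 121.7] [0.0009 0.7436 0.6686 0.0009] [-0.7 -0.1 -1.8] 0.0306
19.3 [573.4 -34.6 121.6] [0.0009 0.7436 0.6687 0.0008] [ 0.4 -0.8 -1.2] 0.0307
19.35 [573.4 -34.6 121.3] [0.0008 0.7436 0.6687 0.0008] [-0.3 -1.2 -2.5] 0.0307
t 19.35 tcp [573.3 -34.6 121.3] F [-0.3 -0.4 -1.7] T [0.   0.13 0.  ] op 30.7
d [-0.5 -0.  -1.3] | slide now [-0.1 -0.5  1.3] turned [-0.1 -0.5  1.3] | rot [ 0.0021 -0.0001  0.0005] | yaw 83.93
```

View pics/s11.png

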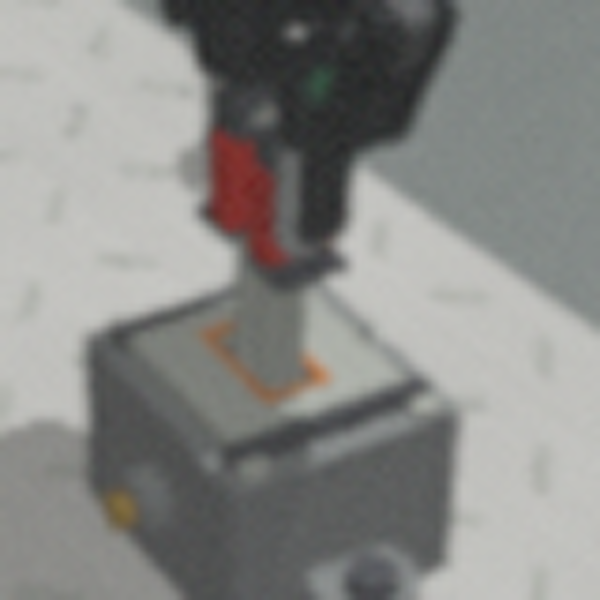

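```bash
python3 -m pendant '[{"delta_rot":[0.002,0,0],"slide":[0,-0.3,0],"jaw":0.3}]' 42 >/dev/null
python3 - <<'E'
from h import *
S=[]
for i in range(8):
    robot.read_camera('side'); S.append(robot.read_state()['opening']*1000)
print(np.round(S,2))
go(572.8,-34.6,120,83.9,2)
for f in ('side7','side8','side10'): pass
im,d=robot.read_camera('side'); np.savez('side12.npz',im=im,d=d)
P,u,v=pts('side',d); P=P*1000; a=np.radians(83.9); Yt=np.array([np.cos(a),np.sin(a)]); Xt=np.array([np.sin(a),-np.cos(a)])
for f,tc in (('side5',(580.1,-36.0)),('side7',(581.7,-35.5)),('side8',(570.5,-34.3)),('side9',(573.3,-34.6)),('side10',(573.1,-34.9)),('side12',(573.1,-34.6))):
    z=np.load(f+'.npz'); P,u,v=pts('side',z['d']); P=P*1000; q=P[:,:2]-tc; X=q@Xt; Y=q@Yt
    k=(P[:,2]>77)&(P[:,2]<150)&(abs(X)<12)&(abs(Y)<17); kk=k&(X>-6)&(X<5)&(P[:,2]< (100 if f!='side5' else 150))
    print(f,kk.sum(),'Y face',np.percentile(Y[kk],[10,30,50]).round(2))
E
```

```text
[30.7  30.9  30.73 30.83 30.75 30.7  30.67 30.81]
t 19.95 tcp [573.1 -34.6 121.2] F [-0.4 -0.  -1.7] T [ 0.   -0.01 -0.01] op 30.7
d [-0.3 -0.  -1.2] | slide now [-0.1 -0.3  1.2] turned [-0.1 -0.3  1.2] | rot [ 0.0003 -0.0001  0.0005] | yaw 83.93
side5 105 Y face [-9.97 -9.2  -8.33]
side7 48 Y face [-9.13 -8.67 -8.52]
side8 55 Y face [-9.85 -9.26 -8.57]
side9 60 Y face [-14.95 -13.84 -12.9 ]
side10 8 Y face [-12.3  -10.24  -9.95]
side12 46 Y face [-10.26  -9.6   -9.07]
```

The opening now reads 30.75 at 42 N, the same as fully shut without a spacer, so the legs may have slipped off. I probe downward with the shut legs to feel where the spacer's top is.

```bash
python3 -m pendant '[{"delta_rot":[0,0,0],"slide":[0,-0.2,3],"jaw":0.3}]' 42 >/dev/null
python3 - <<'E'
from h import *
go(572.8,-34.6,112,83.9,5,False)
E
python3 -m pendant '[{"delta_rot":[0,0,0],"slide":[0,0,2.5],"jaw":0.3}]' 42 >/dev/null
python3 - <<'E'
from h import *
go(572.8,-34.6,112,83.9,5,False)
E
python3 -m pendant '[{"delta_rot":[0,0,0],"slide":[0,0,2],"jaw":0.3}]' 42 >/dev/null
python3 - <<'E'
from h import *
go(572.8,-34.6,112,83.9,5,False)
E
```

```text
t 20.3 tcp [572.8 -34.5 117.9] F [-0.   0.3 -1.1] T [ 0.    0.01 -0.  ] op 30.9
d [ 0.  -0.1 -5.9] | slide now [-0.1  0.   5.9] turned [-0.1  0.   5.9] | rot [-0.     -0.0001  0.0005] | yaw 83.93
t 20.6 tcp [572.6 -34.5 115.3] F [ 0.1 -0.  -1.5] T [ 0.01 -0.01 -0.04] op 30.8
d [ 0.2 -0.1 -3.3] | slide now [-0.1  0.2  3.3] turned [-0.1  0.2  3.3] | rot [-0.0004 -0.0001  0.0005] | yaw 83.93
t 20.9 tcp [572.5 -34.5 113.2] F [ 0.2 -0.2 -1.2] T [ 0.02 -0.   -0.  ] op 30.9
d [ 0.3 -0.1 -1.2] | slide now [-0.1  0.3  1.2] turned [-0.1  0.3  1.2] | rot [-0.0006 -0.0001  0.0005] | yaw 83.93
```

```bash
python3 -m pendant '[{"delta_rot":[-0.0005,0,0],"slide":[0,0.2,2],"jaw":0.3}]' 42 >/dev/null
python3 - <<'E'
from h import *
go(572.8,-34.6,112,83.9,5,False)
E
python3 -m pendant '[{"delta_rot":[0,0,0],"slide":[0,0,2],"jaw":0.3}]' 42 >/dev/null
python3 - <<'E'
from h import *
go(572.8,-34.6,112,83.9,5,True)
E
```

```text
t 21.2 tcp [572.7 -34.5 111.1] F [-0.5 -0.  -1.6] T [0.02 0.05 0.03] op 30.8
d [ 0.1 -0.1  0.9] | slide now [-0.1  0.1 -0.9] turned [-0.1  0.1 -0.9] | rot [-0.0003 -0.0001  0.0005] | yaw 83.93
21.3 [573.1 -34.6 109.5] [2.000e-04 7.436e-01 6.687e-01 3.000e-04] [-0.3 -0.2  6.7] 0.0306
21.35 [573.1 -34.6 109.5] [3.000e-04 7.436e-01 6.687e-01 3.000e-04] [-0.6 -0.3  2.3] 0.0305
21.4 [573.1 -34.6 109.6] [2.000e-04 7.436e-01 6.687e-01 3.000e-04] [-0.1  0.6  2.1] 0.0309
21.45 [573.1 -34.6 109.6] [2.000e-04 7.436e-01 6.687e-01 3.000e-04] [ 0.6 -0.   1.7] 0.0307
21.5 [573.1 -34.6 109.6] [2.000e-04 7.436e-01 6.687e-01 3.000e-04] [-0.2  0.6  2.1] 0.0306
t 21.5 tcp [573.1 -34.6 109.5] F [-0.1  0.1  3. ] T [-0.    0.06  0.01] op 30.6
d [-0.3 -0.   2.5] | slide now [-0.1 -0.3 -2.5] turned [-0.1 -0.3 -2.5] | rot [ 0.0007 -0.0001  0.0005] | yaw 83.93
```

```bash
python3 - <<'E'
from h import *
im,d=robot.read_camera('side'); np.savez('side13.npz',im=im,d=d)
a=np.radians(83.9); Yt=np.array([np.cos(a),np.sin(a)]); Xt=np.array([np.sin(a),-np.cos(a)])
for f,tc,tz in (('side5',(580.1,-36.0),183.8),('side6',(582.0,-35.5),159.1),('side7',(581.7,-35.5),145.6),('side8',(570.5,-34.3),145.1),('side9',(573.3,-34.6),120.4),('side10',(573.1,-34.9),102.8),('side12',(573.1,-34.6),121.2),('side13',(573.1,-34.6),109.6)):
    z=np.load(f+'.npz'); P,u,v=pts('side',z['d']); P=P*1000; q=P[:,:2]-tc; X=q@Xt; Y=q@Yt
    hsv=cv2.cvtColor(z['im'],cv2.COLOR_RGB2HSV)[v,u]; red=((hsv[:,0]<8)|(hsv[:,0]>172))&(hsv[:,1]>120)&(abs(X)<30)&(abs(Y)<40)&(P[:,2]>tz-40)
    print(f,red.sum(),'red z',(np.percentile(P[red][:,2],[1,5,50,95,99])-tz).round(1),'X',np.percentile(X[red],[2,50,98]).round(1),'Y',np.percentile(Y[red],[2,50,98]).round(1))
E
```

```text
side5 107 red z [-4.7 -3.3 11.  24.  24.6] X [-14.  -12.4  -6.3] Y [-17.1   3.8  12.2]
side6 105 red z [-4.  -3.7 10.5 23.7 24.7] X [-13.6 -12.1  -5.8] Y [-16.5   4.   13.9]
side7 102 red z [-3.8 -2.2 11.  24.  24.8] X [-13.6 -12.3  -7.1] Y [-16.5   3.6  12.6]
side8 90 red z [-4.1 -2.5 11.2 23.4 24.5] X [-13.9 -12.2  -7.4] Y [-16.7   4.   11.2]
side9 113 red z [-2.  -0.7 12.  25.6 26.3] X [-13.4 -11.6   0.6] Y [-22.6   9.6  15.8]
side10 85 red z [-4.4 -1.6 11.2 24.5 25.4] X [-14.1 -12.1  -4.9] Y [-17.3   4.9  12. ]
side12 84 red z [-3.6 -1.6 11.4 23.7 24.4] X [-13.4 -12.2  -5.1] Y [-15.8   4.6  12.3]
side13 87 red z [-4.5 -3.  10.8 23.9 24.8] X [-13.7 -12.5  -6.9] Y [-16.7   4.4  12.6]
```

Both findings fit two stories: (A) the spacer is held and its underside now meets the catch it cleared, or (B) it slipped and stayed. Lifting out settles it without risk.

```bash
python3 -m pendant '[{"delta_rot":[0.0007,0,0],"slide":[0,-0.3,-5],"jaw":0.3}]' 50 >/dev/null
python3 - <<'E'
from h import *
go(572.8,-34.6,124,83.9,5,True)
E
python3 -m pendant '[{"delta_rot":[0,0,0],"slide":[0,-0.3,-9],"jaw":0.3}]' 50 >/dev/null
python3 - <<'E'
from h import *
go(572.8,-34.6,136,83.9,5,True)
E
```

```text
21.65 [572.1 -34.5 114. ] [-6.000e-04  7.436e-01  6.687e-01 -5.000e-04] [-0.5 -0.1 -1. ] 0.0308
21.7 [572.7 -34.5 115.1] [-1.000e-04  7.436e-01  6.687e-01  0.000e+00] [ 0.2 -0.3 -0.7] 0.0304
21.75 [572.9 -34.5 114.9] [1.000e-04 7.436e-01 6.687e-01 2.000e-04] [ 0.5 -0.5 -2.1] 0.0307
21.8 [572.8 -34.5 114.7] [-0.000e+00  7.436e-01  6.687e-01  1.000e-04] [ 0.6  0.6 -1.9] 0.0311
21.85 [572.7 -34.5 114.5] [-1.000e-04  7.436e-01  6.687e-01 -1.000e-04] [-0.5  0.1 -1.1] 0.0312
t 21.85 tcp [572.6 -34.5 114.6] F [ 0.1 -0.  -1.3] T [-0.03  0.02 -0.01] op 31.2
d [ 0.2 -0.1  9.4] | slide now [-0.1  0.2 -9.4] turned [-0.1  0.2 -9.4] | rot [-0.0003 -0.0001  0.0005] | yaw 83.93
21.95 [571.1 -34.4 122.4] [-0.0012  0.7436  0.6687 -0.0011] [ 0.5 -0.4 -2.5] 0.0312
22.0 [572.5 -34.5 124.7] [0.000e+00 7.436e-01 6.687e-01 1.000e-04] [ 1.5 -0.3  0.2] 0.031
22.05 [573.1 -34.5 124.7] [5.000e-04 7.436e-01 6.686e-01 6.000e-04] [ 0.4 -0.9 -2. ] 0.0306
22.1 [573.  -34.5 124.3] [4.000e-04 7.436e-01 6.686e-01 5.000e-04] [ 0.2 -0.3 -1.9] 0.031
22.15 [572.7 -34.5 123.9] [2.000e-04 7.436e-01 6.687e-01 3.000e-04] [ 0.2  0.  -1.8] 0.031
t 22.15 tcp [572.5 -34.5 124. ] F [ 0.6 -0.4 -1.6] T [-0.01 -0.04  0.02] op 31.0
d [ 0.3 -0.1 12. ] | slide now [ -0.1   0.3 -12. ] turned [ -0.1   0.3 -12. ] | rot [ 0.0001 -0.0001  0.0005] | yaw 83.93
```

```bash
python3 -m pendant '[{"delta_rot":[0,0,0],"slide":[0,0.2,-10],"jaw":0.3}]' 50 >/dev/null
python3 - <<'E'
from h import *
go(572.8,-34.6,148,83.9,4,False)
E
python3 -m pendant '[{"delta_rot":[0,0,0],"slide":[0,0,-11],"jaw":0.3}]' 50 >/dev/null
python3 - <<'E'
from h import *
go(572.8,-34.6,160,83.9,4,False)
E
python3 -m pendant '[{"delta_rot":[0,0,0],"slide":[0,0,-11],"jaw":0.3}]' 50 >/dev/null
python3 - <<'E'
from h import *
go(572.8,-34.6,170,83.9,4,False)
im,d=robot.read_camera('side'); save('s14.png',cv2.resize(im[140:220,250:330],(600,600),interpolation=cv2.INTER_CUBIC))
E
```

```text
t 22.4 tcp [572.9 -34.5 134.7] F [ 0.1  0.  -0.9] T [ 0.04  0.1  -0.01] op 31.1
d [-0.1 -0.1 13.3] | slide now [ -0.1  -0.1 -13.3] turned [ -0.1  -0.1 -13.3] | rot [ 0.0008 -0.0002  0.0005] | yaw 83.93
t 22.65 tcp [573.  -34.5 146.7] F [-1.4  0.2 -0.7] T [ 0.06  0.48 -0.  ] op 31.0
d [-0.2 -0.1 13.3] | slide now [ -0.1  -0.2 -13.3] turned [ -0.1  -0.2 -13.3] | rot [ 0.0016 -0.0002  0.0005] | yaw 83.93
t 22.9 tcp [573.9 -34.6 158.8] F [ 0.4 -0.  -0.4] T [ 0.01 -0.01  0.01] op 31.1
d [-1.1 -0.  11.2] | slide now [ -0.1  -1.  -11.2] turned [ -0.1  -1.  -11.2] | rot [ 0.0038 -0.0003  0.0005] | yaw 83.93
```

View pics/s14.png

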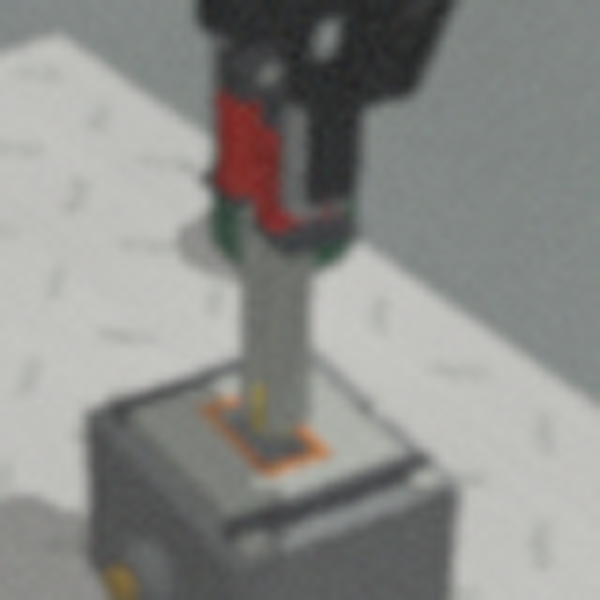

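Yellow shows between the legs (crop (258,405)), so the spacer is held and story A was right. I lift clear and hold.

```bash
python3 -m pendant '[{"delta_rot":[0.004,0,0],"slide":[0,-1,-14],"jaw":0.3},{"delta_rot":[0,0,0],"slide":[0,0,-14],"jaw":0.3}]' 50 >/dev/null
python3 - <<'E'
from h import *
go(495.5,-221.8,185,83.9,6,False)
im,d=robot.read_camera('side'); save('s15.png',cv2.resize(im[120:220,240:340],(600,600),interpolation=cv2.INTER_CUBIC))
E
```

```text
t 23.4 tcp [572.  -34.4 185.2] F [ 0.  -0.  -1.4] T [ 0.01 -0.03 -0.01] op 30.9
d [ -76.5 -187.4   -0.2] | slide now [-194.4  -56.3    0.4] turned [-194.4  -56.2    0.2] | rot [-0.0026 -0.0002  0.0005] | yaw 83.93
```

View pics/s15.png

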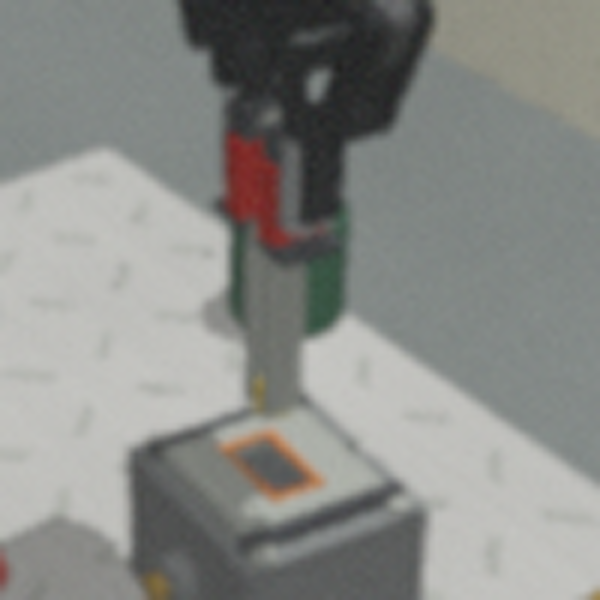

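```bash
python3 -m pendant '[{"delta_rot":[-0.002,0,0],"slide":[-20,-6,-2],"jaw":0.3},{"delta_rot":[0,0,0],"slide":[-28,-8,-2],"jaw":0.3},{"delta_rot":[0,0,0],"slide":[-28,-8,-2],"jaw":0.3},{"delta_rot":[0,0,0],"slide":[-28,-8,-2],"jaw":0.3},{"delta_rot":[0,0,0],"slide":[-28,-8,-1],"jaw":0.3},{"delta_rot":[0,0,0],"slide":[-20,-6,0],"jaw":0.3}]' 50 >/dev/null
python3 - <<'E'
from h import *
go(495.5,-221.8,140,83.9,6,True)
E
```

```text
24.05 [ 508.5 -182.3  187.5] [-0.0043  0.7412  0.6713 -0.0027] [-0.  -0.1 -1.9] 0.0309
24.1 [ 507.1 -184.8  187.4] [-0.0039  0.742   0.6703 -0.0041] [-1.1 -2.7 -0.4] 0.0311
24.15 [ 508.  -182.9  187.4] [-0.0044  0.7421  0.6703 -0.003 ] [ 0.2  0.7 -1. ] 0.0307
24.2 [ 508.7 -181.7  187.5] [-0.0046  0.7417  0.6707 -0.0024] [-0.4  0.2 -0.6] 0.0309
24.25 [ 509.2 -180.9  187.6] [-0.0045  0.7413  0.6712 -0.0022] [ 0.9 -0.6 -1.4] 0.0309
24.3 [ 509.5 -180.5  187.8] [-0.0044  0.7409  0.6716 -0.0021] [-0.5 -0.1 -0.7] 0.031
t 24.3 tcp [ 508.5 -182.2  187.5] F [-0.1 -0.4 -1. ] T [-0.03  0.02  0.  ] op 31.0
d [-13.  -39.6 -47.5] | slide now [-40.8  -8.5  47.5] turned [-40.8  -8.7  47.5] | rot [-0.0102 -0.0017  0.0065] | yaw 84.27
```

```bash
python3 -m pendant '[{"delta_rot":[-0.01,-0.002,0.006],"slide":[-22,-5,8],"jaw":0.3},{"delta_rot":[0,0,0],"slide":[-20,-4.5,10],"jaw":0.3}]' 50 >/dev/null
python3 - <<'E'
from h import *
go(495.5,-221.8,120,83.9,6,False)
for n in ('top','side'):
    im,d=robot.read_camera(n); np.savez(n+'16.npz',im=im,d=d); 
    for r in robot.trace(n,'bush')[:2]: print(n,'bush',r['score'],r['xy'])
    save(n+'16.png',im,1.5)
E
```

```text
t 24.75 tcp [ 497.7 -219.1  169.6] F [-0.1 -0.3 -1.5] T [-0.04  0.01  0.02] op 31.1
d [ -2.2  -2.7 -49.6] | slide now [-3.  -2.1 49.5] turned [-2.9 -1.9 49.6] | rot [ 0.0024 -0.0019  0.0072] | yaw 84.31
```

View pics/side16.png

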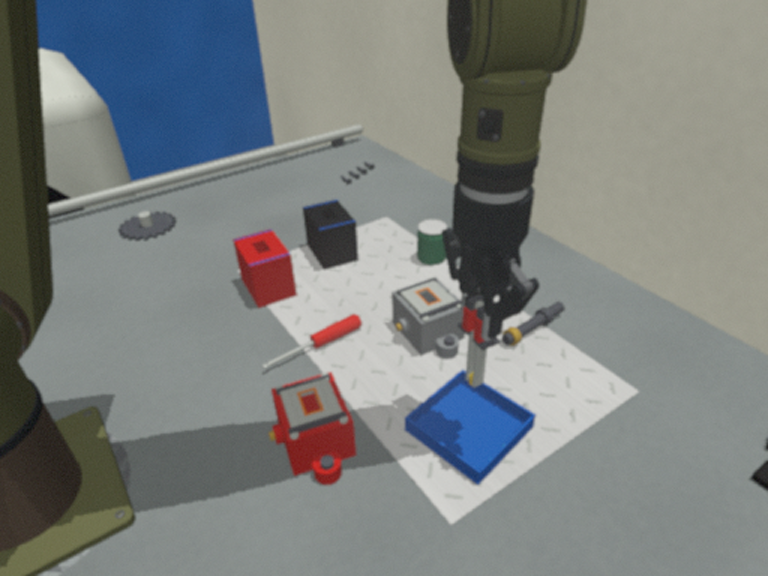

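The spacer hangs in the tongs over the tray (about (470,378) in the picture). I lower it.

```bash
python3 -m pendant '[{"delta_rot":[0.003,-0.002,0.007],"slide":[-3,-2,18],"jaw":0.3},{"delta_rot":[0,0,0],"slide":[0,0,18],"jaw":0.3},{"delta_rot":[0,0,0],"slide":[0,0,16],"jaw":0.3}]' 50 >/dev/null
python3 - <<'E'
from h import *
go(495.5,-221.8,98,83.9,6,False)
E
```

```text
t 25.5 tcp [ 499.4 -221.2  120.5] F [-0.1  0.1 -1.5] T [ 0.    0.03 -0.02] op 30.9
d [ -3.9  -0.6 -22.5] | slide now [-0.9 -3.9 22.5] turned [-1.  -3.8 22.5] | rot [0.0072 0.002  0.0028] | yaw 84.06
```

```bash
python3 -m pendant '[{"delta_rot":[0.008,0.002,0.003],"slide":[-1,-4,10],"jaw":0.3}]' 50 >/dev/null
python3 - <<'E'
from h import *
go(495.5,-221.8,98,83.9,6,False)
E
python3 -m pendant '[{"delta_rot":[0,0,0],"slide":[0,0,12],"jaw":0.3}]' 50 >/dev/null
python3 - <<'E'
from h import *
go(495.5,-221.8,94,83.9,6,False)
E
```

```text
t 25.85 tcp [ 496.3 -222.5  112.1] F [-0.3 -0.1 -1.6] T [ 0.02  0.03 -0.01] op 30.7
d [ -0.8   0.7 -14.1] | slide now [ 0.7 -0.9 14.1] turned [ 0.6 -0.9 14.1] | rot [ 0.0016  0.001  -0.0005] | yaw 83.87
t 26.2 tcp [ 496.  -222.4   99.4] F [ 0.2  0.1 -2. ] T [ 0.   -0.    0.01] op 31.0
d [-0.5  0.6 -5.4] | slide now [ 0.5 -0.6  5.4] turned [ 0.5 -0.6  5.4] | rot [ 0.0008  0.0006 -0.0006] | yaw 83.87
```

```bash
python3 -m pendant '[{"delta_rot":[0,0,0],"slide":[0,0,4],"jaw":0.3}]' 50 >/dev/null
python3 - <<'E'
from h import *
go(495.5,-221.8,92,83.9,6,False)
E
python3 -m pendant '[{"delta_rot":[0,0,0],"slide":[0,0,2],"jaw":0.3}]' 50 >/dev/null
python3 - <<'E'
from h import *
go(495.5,-221.8,90,83.9,5,True)
E
```

```text
t 26.55 tcp [ 496.  -222.4   95.6] F [-0.2  0.3 -1.3] T [-0.01 -0.01  0.01] op 31.0
d [-0.5  0.6 -3.6] | slide now [ 0.5 -0.6  3.6] turned [ 0.5 -0.6  3.6] | rot [ 0.0007  0.0005 -0.0005] | yaw 83.87
26.65 [ 496.3 -222.5   94. ] [8.000e-04 7.439e-01 6.683e-01 2.000e-04] [ 0.6 -1.5 -1.5] 0.0308
26.7 [ 496.1 -222.4   93.6] [5.000e-04 7.439e-01 6.683e-01 0.000e+00] [ 0.3  0.  -1. ] 0.0308
26.75 [ 495.9 -222.3   93.6] [ 3.000e-04  7.439e-01  6.683e-01 -0.000e+00] [ 0.4  0.  -1.6] 0.0308
26.8 [ 496.  -222.3   93.7] [ 4.000e-04  7.439e-01  6.683e-01 -0.000e+00] [ 0.5  0.5 -1.7] 0.0307
26.85 [ 495.9 -222.3   93.7] [ 4.000e-04  7.439e-01  6.683e-01 -0.000e+00] [ 0.1  0.1 -2. ] 0.031
t 26.85 tcp [ 496.  -222.4   93.7] F [ 0.4 -0.2 -1.6] T [0.03 0.02 0.  ] op 31.0
d [-0.5  0.6 -3.7] | slide now [ 0.5 -0.6  3.7] turned [ 0.5 -0.6  3.7] | rot [ 0.0007  0.0006 -0.0005] | yaw 83.87
```

```bash
python3 -m pendant '[{"delta_rot":[0,0,0],"slide":[0,0,2],"jaw":0.3}]' 50 >/dev/null
python3 - <<'E'
from h import *
go(495.5,-221.8,92,83.9,5,False)
E
python3 -m pendant '[{"delta_rot":[0,0,0],"slide":[0,0,1.5],"jaw":0.3}]' 50 >/dev/null
python3 - <<'E'
from h import *
go(495.5,-221.8,90,83.9,5,True)
im,d=robot.read_camera('side'); save('s17.png',cv2.resize(im[200:330,260:390],(600,600),interpolation=cv2.INTER_CUBIC))
E
```

```text
t 27.15 tcp [ 495.9 -222.3   91.6] F [ 0.1 -0.  -1.8] T [ 0.01 -0.02 -0.01] op 30.8
d [-0.4  0.5  0.4] | slide now [ 0.5 -0.5 -0.4] turned [ 0.5 -0.5 -0.4] | rot [ 0.0005  0.0005 -0.0005] | yaw 83.87
27.25 [ 496.4 -222.5   90.8] [8.000e-04 7.439e-01 6.683e-01 3.000e-04] [-1.9  0.9 12.4] 0.0308
27.3 [ 496.3 -222.4   90.9] [7.000e-04 7.439e-01 6.683e-01 2.000e-04] [-0.7  0.1  3.7] 0.0308
27.35 [ 496.2 -222.4   90.9] [7.000e-04 7.439e-01 6.683e-01 2.000e-04] [0.  1.2 3.4] 0.0308
27.4 [ 496.2 -222.4   90.9] [7.000e-04 7.439e-01 6.683e-01 2.000e-04] [-0.3  0.6  4.8] 0.0309
27.45 [ 496.2 -222.4   90.8] [8.000e-04 7.439e-01 6.683e-01 2.000e-04] [-0.4 -0.2  4.2] 0.0308
t 27.45 tcp [ 496.3 -222.4   90.8] F [-0.7  0.5  5.7] T [0.17 0.33 0.  ] op 30.8
d [-0.8  0.6 -0.8] | slide now [ 0.6 -0.8  0.8] turned [ 0.6 -0.8  0.8] | rot [ 0.0014  0.0007 -0.0005] | yaw 83.87
```

View pics/s17.png

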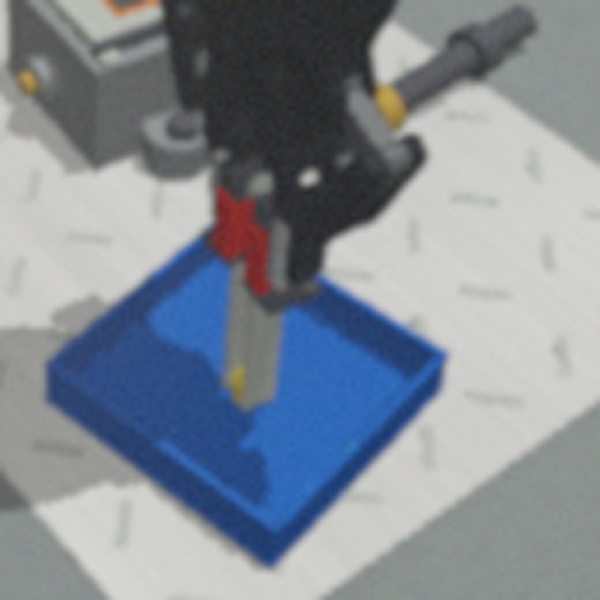

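Contact with the tray floor at TCP z 90.8, as predicted. The spacer stands on the floor while gripped (crop (238,380)). I open gently.

```bash
python3 -m pendant '[{"delta_rot":[0,0,0],"slide":[0,0,0],"jaw":0.39},{"delta_rot":[0,0,0],"slide":[0,0,0],"jaw":0.43},{"delta_rot":[0,0,0],"slide":[0,0,0],"jaw":0.47},{"delta_rot":[0,0,0],"slide":[0,0,0],"jaw":0.5}]' 40 >/dev/null
python3 - <<'E'
from h import *
go(496.2,-222.4,110,83.9,5,True)
E
python3 -m pendant '[{"delta_rot":[0,0,0],"slide":[0,0,-5],"jaw":0.5}]' 40 >/dev/null
python3 - <<'E'
from h import *
go(496.2,-222.4,120,83.9,5,False)
E
python3 -m pendant '[{"delta_rot":[0,0,0],"slide":[0,0,-10],"jaw":0.5}]' 40 >/dev/null
python3 - <<'E'
from h import *
go(496.2,-222.4,130,83.9,5,False)
im,d=robot.read_camera('side'); save('s18.png',cv2.resize(im[200:330,260:390],(600,600),interpolation=cv2.INTER_CUBIC))
E
```

```text
27.9 [ 495.8 -222.3   89.7] [ 2.000e-04  7.439e-01  6.683e-01 -1.000e-04] [ 0.  -1.  -2.2] 0.0429
27.95 [ 495.7 -222.2   89.6] [ 1.000e-04  7.439e-01  6.683e-01 -1.000e-04] [-0.3  0.1 -2.2] 0.0427
28.0 [ 495.8 -222.3   89.7] [ 2.000e-04  7.439e-01  6.683e-01 -1.000e-04] [ 0.2  0.1 -0.9] 0.0427
28.05 [ 495.8 -222.3   89.8] [ 2.000e-04  7.439e-01  6.683e-01 -1.000e-04] [ 0.4  0.7 -1.8] 0.0428
28.1 [ 495.9 -222.3   89.9] [ 4.000e-04  7.439e-01  6.683e-01 -0.000e+00] [-0.3 -0.4 -1.5] 0.0426
t 28.1 tcp [ 495.8 -222.3   89.7] F [ 0.  -0.1 -1.7] T [ 0.02 -0.   -0.01] op 42.6
d [ 0.4 -0.1 20.3] | slide now [ -0.1   0.4 -20.3] turned [ -0.1   0.4 -20.3] | rot [ 0.0002  0.0004 -0.0005] | yaw 83.87
t 28.4 tcp [ 496.1 -222.4   95.2] F [-0.1  0.  -1.3] T [-0.02 -0.02 -0.01] op 42.6
d [ 0.1 -0.  24.8] | slide now [ -0.    0.2 -24.8] turned [  0.    0.2 -24.8] | rot [ 0.0008  0.0006 -0.0005] | yaw 83.87
t 28.7 tcp [ 496.5 -222.6  106. ] F [ 0.1 -0.1 -1.2] T [-0.01 -0.    0.01] op 42.7
d [-0.3  0.2 24. ] | slide now [  0.1  -0.3 -24. ] turned [  0.2  -0.3 -24. ] | rot [ 0.002   0.001  -0.0005] | yaw 83.87
```

View pics/s18.png

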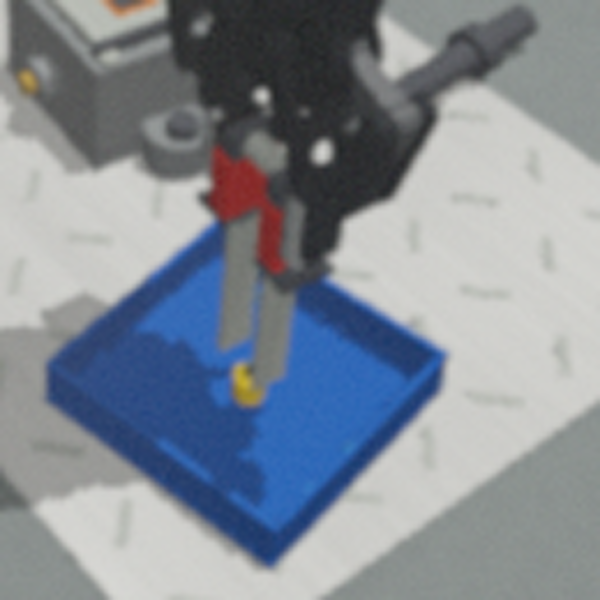

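The spacer stands upright on the tray floor (crop (248,385)), free of the legs. I raise, shut the tongs and carry them back.

```bash
python3 -m pendant '[{"delta_rot":[0.002,0.001,0],"slide":[0,0,-18],"jaw":0.5},{"delta_rot":[0,0,0],"slide":[0,0,-18],"jaw":0.5},{"delta_rot":[0,0,0],"slide":[0,0,-18],"jaw":0.4},{"delta_rot":[0,0,0],"slide":[0,0,-18],"jaw":0.3},{"delta_rot":[0,0,0],"slide":[0,0,-14],"jaw":0.3}]' 60 >/dev/null
python3 - <<'E'
from h import *
go(567,255.8,190,80.2,6,True)
E
```

```text
29.25 [ 493.2 -221.1  190.6] [-0.0043  0.7439  0.6683 -0.0019] [ 0.7 -0.4 -1.4] 0.0305
29.3 [ 494.4 -221.7  192.8] [-0.0026  0.7439  0.6683 -0.0012] [ 1.3 -0.5 -0. ] 0.0303
29.35 [ 494.5 -221.7  191.6] [-0.0027  0.7439  0.6683 -0.0012] [ 0.1  0.1 -1.9] 0.0305
29.4 [ 493.8 -221.4  190.3] [-0.0036  0.7439  0.6683 -0.0016] [ 1.  -0.1 -1.7] 0.0304
29.45 [ 493.1 -221.1  189.4] [-0.0045  0.7439  0.6683 -0.002 ] [-0.9  0.4 -1.6] 0.0305
29.5 [ 492.7 -220.9  188.9] [-0.005   0.7439  0.6683 -0.0022] [-0.7 -0.4 -0.9] 0.0303
t 29.5 tcp [ 493.6 -221.3  190.6] F [ 0.3 -0.2 -1.3] T [-0.02 -0.03 -0.  ] op 30.3
d [ 73.4 477.1  -0.6] | slide now [482.2  22.    1.7] turned [482.6  -8.9   0.6] | rot [-0.0079 -0.0023  0.0641] | yaw 83.87
```

```bash
python3 -m pendant '[{"delta_rot":[-0.009,-0.002,0.064],"slide":[15,0,-3],"jaw":0.3},{"delta_rot":[0,0,0],"slide":[38,-0.5,-1.5],"jaw":0.3},{"delta_rot":[0,0,0],"slide":[40,-0.5,-1.5],"jaw":0.3},{"delta_rot":[0,0,0],"slide":[40,-0.5,-1.5],"jaw":0.3},{"delta_rot":[0,0,0],"slide":[40,-0.5,-1.5],"jaw":0.3},{"delta_rot":[0,0,0],"slide":[40,-0.5,-1.5],"jaw":0.3},{"delta_rot":[0,0,0],"slide":[40,-0.5,-1.5],"jaw":0.3},{"delta_rot":[0,0,0],"slide":[40,-0.5,-1.5],"jaw":0.3},{"delta_rot":[0,0,0],"slide":[40,-0.5,-1.5],"jaw":0.3},{"delta_rot":[0,0,0],"slide":[25,-0.5,-1],"jaw":0.3}]' 60 >/dev/null
python3 - <<'E'
from h import *
go(567,255.8,190,80.2,7,True)
E
```

```text
30.5 [544.9 141.9 191.4] [-0.0074  0.7688  0.6395 -0.0082] [-0.  -0.5 -1.2] 0.0303
30.55 [545.6 145.2 191.1] [-0.0085  0.7679  0.6405 -0.0069] [ 1.5  3.3 -1.2] 0.0301
30.6 [545.1 142.5 191.1] [-0.0075  0.7679  0.6404 -0.008 ] [-0.2 -0.4 -2.1] 0.0305
30.65 [544.7 140.6 191.2] [-0.0071  0.7685  0.6398 -0.0087] [-0.3 -0.  -1.7] 0.0305
30.7 [544.5 139.4 191.4] [-0.007   0.769   0.6392 -0.0089] [ 0.2 -0.3 -1.5] 0.0304
30.75 [544.5 138.6 191.7] [-0.007   0.7694  0.6387 -0.0088] [-0.7  0.4 -0.3] 0.0308
30.8 [544.7 138.2 192. ] [-0.0069  0.7697  0.6383 -0.0085] [-1.1  0.1 -1.8] 0.0306
t 30.8 tcp [544.9 140.9 191.4] F [-0.1  0.4 -1.4] T [ 0.01 -0.04  0.01] op 30.6
d [ 22.1 114.9  -1.4] | slide now [117.    0.9   1. ] turned [117.    2.3   1.4] | rot [-0.0219  0.0032 -0.012 ] | yaw 79.51
```

```bash
python3 -m pendant '[{"delta_rot":[-0.022,0.003,-0.012],"slide":[30,0.6,0],"jaw":0.3},{"delta_rot":[0,0,0],"slide":[36,0.7,-1],"jaw":0.3},{"delta_rot":[0,0,0],"slide":[30,0.6,0],"jaw":0.3},{"delta_rot":[0,0,0],"slide":[15,0.3,0],"jaw":0.3}]' 60 >/dev/null
python3 - <<'E'
from h import *
go(567,255.8,190,80.2,7,True)
E
```

```text
31.2 [566.8 241.1 192. ] [ 0.0012  0.7701  0.6379 -0.0021] [-0.3 -1.  -1.7] 0.0303
31.25 [567.2 242.7 191.8] [ 0.0008  0.7697  0.6384 -0.0014] [ 2.6  2.3 -1.3] 0.0307
31.3 [566.7 241.  191.8] [ 0.0013  0.7697  0.6384 -0.0022] [-0.3 -0.4 -1.2] 0.0302
31.35 [566.3 239.8 191.8] [ 0.0015  0.77    0.6381 -0.0028] [ 0.2 -0.6 -1.6] 0.0305
31.4 [566.  239.2 191.9] [ 0.0015  0.7702  0.6378 -0.003 ] [-0.2  0.2 -0.9] 0.0304
31.45 [566. 239. 192.] [ 0.0014  0.7703  0.6376 -0.0029] [ 0.2 -0.6 -1.1] 0.03
31.5 [566.  239.  192.1] [ 0.0014  0.7704  0.6375 -0.0027] [ 0.4 -0.3 -1.7] 0.0304
t 31.5 tcp [566.4 240.2 191.9] F [ 0.4 -0.1 -1.4] T [ 0.03 -0.03 -0.01] op 30.4
d [ 0.6 15.6 -1.9] | slide now [15.4 -2.3  1.8] turned [15.4 -2.1  1.9] | rot [-0.0011  0.0054 -0.016 ] | yaw 79.28
```

```bash
python3 -m pendant '[{"delta_rot":[-0.001,0.005,-0.017],"slide":[9,-1,0],"jaw":0.3},{"delta_rot":[0,0,0],"slide":[8,-1,0],"jaw":0.3}]' 60 >/dev/null
python3 - <<'E'
from h import *
go(567,255.8,180,80.2,7,False)
E
```

```text
t 32.0 tcp [566.9 254.6 192.2] F [-0.1  0.3 -1.5] T [-0.   -0.03 -0.01] op 30.5
d [  0.1   1.2 -12.2] | slide now [ 1.2 -0.1 12.2] turned [ 1.2 -0.1 12.2] | rot [-0.0007  0.0015 -0.0017] | yaw 80.1
```

```bash
python3 -m pendant '[{"delta_rot":[0,0.0015,-0.0015],"slide":[1.2,0,17],"jaw":0.3}]' 60 >/dev/null
python3 - <<'E'
from h import *
go(567,255.8,165,80.2,6,True)
im,d=robot.read_camera('side'); np.savez('side19.npz',im=im,d=d); save('s19.png',cv2.resize(im[90:180,180:270],(600,600),interpolation=cv2.INTER_CUBIC))
E
```

```text
32.1 [568.7 256.1 177.3] [6.000e-04 7.650e-01 6.441e-01 2.000e-03] [ 0.7 -0.3 -1.3] 0.0307
32.15 [566.5 255.3 173. ] [-4.000e-04  7.649e-01  6.441e-01 -1.200e-03] [-1.  -0.7 -3.3] 0.0304
32.2 [565.7 254.9 173.3] [-7.000e-04  7.650e-01  6.441e-01 -2.200e-03] [-1.   0.5 -2. ] 0.0303
32.25 [566.  254.9 174.1] [-5.000e-04  7.650e-01  6.441e-01 -1.800e-03] [-0.3 -0.1 -1.9] 0.0307
32.3 [566.6 255.2 174.9] [-3.00e-04  7.65e-01  6.44e-01 -1.10e-03] [0.4 0.5 0.2] 0.0307
32.35 [567.  255.4 175.4] [-2.00e-04  7.65e-01  6.44e-01 -5.00e-04] [ 0.1 -0.3 -1.6] 0.0307
t 32.35 tcp [566.7 255.3 174.7] F [-0.2 -0.1 -1.6] T [-0.    0.03  0.  ] op 30.7
d [ 0.3  0.5 -9.7] | slide now [0.6 0.2 9.7] turned [0.5 0.2 9.7] | rot [-0.0014  0.0009 -0.0002] | yaw 80.19
```

View pics/s19.png

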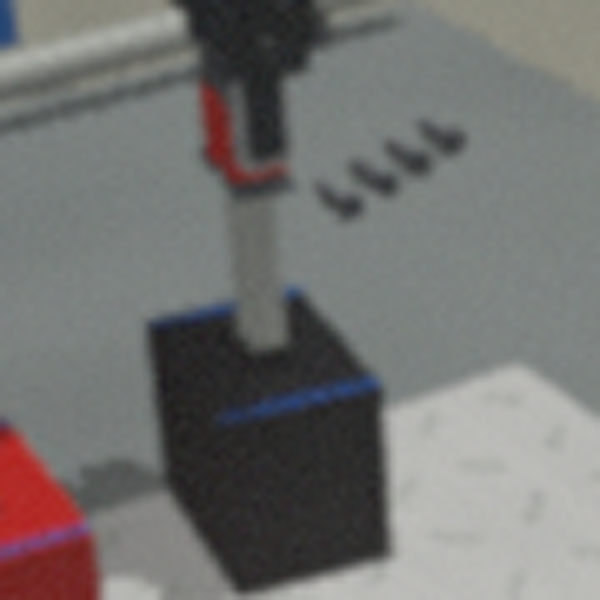

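The shut legs stand just above the middle of the black stand (crop (262,340)). I lower in small steps into the slot.

```bash
python3 -m pendant '[{"delta_rot":[0,0,0],"slide":[0.3,0,6],"jaw":0.3}]' 60 >/dev/null
python3 - <<'E'
from h import *
go(567,255.8,165,80.2,6,False)
E
python3 -m pendant '[{"delta_rot":[0,0,0],"slide":[0.2,0,5],"jaw":0.3}]' 60 >/dev/null
python3 - <<'E'
from h import *
go(567,255.8,155,80.2,6,False)
E
python3 -m pendant '[{"delta_rot":[0,0,0],"slide":[0,0,6],"jaw":0.3}]' 60 >/dev/null
python3 - <<'E'
from h import *
go(567,255.8,150,80.2,6,False)
E
```

```text
t 32.75 tcp [567.5 255.8 169.8] F [ 0.2 -0.5 -1.3] T [-0.01 -0.01  0.01] op 30.5
d [-0.5 -0.  -4.8] | slide now [-0.1 -0.4  4.8] turned [-0.1 -0.4  4.8] | rot [ 0.0001 -0.0001 -0.0003] | yaw 80.18
t 33.1 tcp [567.2 256.  164.5] F [-0.4 -0.  -1.1] T [-0.   -0.01  0.01] op 30.3
d [-0.2 -0.2 -9.5] | slide now [-0.2 -0.2  9.5] turned [-0.2 -0.2  9.5] | rot [-0.0005  0.0003 -0.0002] | yaw 80.19
t 33.45 tcp [567.1 255.9 158.2] F [-0.1  0.1 -1.8] T [-0.01 -0.    0.  ] op 30.3
d [-0.1 -0.1 -8.2] | slide now [-0.1 -0.1  8.2] turned [-0.1 -0.1  8.2] | rot [-0.0009  0.0006 -0.0002] | yaw 80.19
```

```bash
python3 -m pendant '[{"delta_rot":[0,0,0],"slide":[0,0,12],"jaw":0.3}]' 60 >/dev/null
python3 - <<'E'
from h import *
go(567,255.8,135,80.2,5,False)
E
python3 -m pendant '[{"delta_rot":[0,0,0],"slide":[0,0,14],"jaw":0.3}]' 60 >/dev/null
python3 - <<'E'
from h import *
go(567,255.8,120,80.2,6,False)
E
python3 -m pendant '[{"delta_rot":[0,0,0],"slide":[0,0,14],"jaw":0.3}]' 60 >/dev/null
python3 - <<'E'
from h import *
go(567,255.8,105,80.2,6,False)
E
```

```text
t 33.75 tcp [566.8 255.7 145.5] F [ 0.2  0.  -1.7] T [-0.01 -0.01 -0.02] op 30.4
d [  0.2   0.1 -10.5] | slide now [ 0.1  0.2 10.5] turned [ 0.1  0.2 10.5] | rot [-0.0016  0.001  -0.0002] | yaw 80.19
t 34.1 tcp [566.3 255.5 131.3] F [-0.3 -0.3 -1.6] T [-0.    0.01  0.01] op 30.2
d [  0.7   0.3 -11.3] | slide now [ 0.4  0.6 11.3] turned [ 0.4  0.6 11.3] | rot [-0.0026  0.0018 -0.0002] | yaw 80.19
t 34.45 tcp [566.8 255.8 118.3] F [ 0.1 -0.1 -1.4] T [-0.02 -0.01  0.01] op 30.7
d [  0.2   0.  -13.3] | slide now [ 0.1  0.2 13.3] turned [ 0.1  0.2 13.3] | rot [-0.0015  0.001  -0.0002] | yaw 80.19
```

```bash
python3 -m pendant '[{"delta_rot":[-0.001,0.001,0],"slide":[0,0.2,13],"jaw":0.3}]' 60 >/dev/null
python3 - <<'E'
from h import *
go(567,255.8,97,80.2,6,False)
E
python3 -m pendant '[{"delta_rot":[0,0,0],"slide":[0,0,8],"jaw":0.3}]' 60 >/dev/null
python3 - <<'E'
from h import *
go(567,255.8,94,80.2,6,False)
E
```

```text
t 34.8 tcp [567.3 255.8 106.1] F [-0.1 -0.2 -1.2] T [ 0.01  0.01 -0.  ] op 30.3
d [-0.3 -0.  -9.1] | slide now [-0.1 -0.3  9.1] turned [-0.1 -0.3  9.1] | rot [ 0.0001 -0.0004 -0.0002] | yaw 80.19
t 35.15 tcp [567.4 255.9  98.2] F [ 0.   0.1 -1.6] T [-0.02  0.01  0.02] op 30.5
d [-0.4 -0.1 -4.2] | slide now [-0.1 -0.3  4.2] turned [-0.1 -0.3  4.2] | rot [ 0.0002 -0.0004 -0.0002] | yaw 80.19
```

```bash
python3 -m pendant '[{"delta_rot":[0,0,0],"slide":[0,-0.3,3],"jaw":0.3}]' 60 >/dev/null
python3 - <<'E'
from h import *
go(567,255.8,94,80.2,5,False)
E
python3 -m pendant '[{"delta_rot":[0,0,0],"slide":[0,0,2.5],"jaw":0.3}]' 60 >/dev/null
python3 - <<'E'
from h import *
go(567,255.8,94,80.2,5,True)
E
```

```text
t 35.45 tcp [566.9 255.9  95.1] F [ 0.2  0.3 -1.3] T [ 0.02  0.02 -0.01] op 30.3
d [ 0.1 -0.1 -1.1] | slide now [-0.   0.1  1.1] turned [-0.   0.1  1.1] | rot [-0.0002 -0.0002 -0.0002] | yaw 80.19
35.55 [567.1 256.   94.2] [-0.000e+00  7.650e-01  6.441e-01  5.000e-04] [-5.2 -3.  20.2] 0.0303
35.6 [567.1 256.   94.3] [0.000e+00 7.650e-01 6.441e-01 6.000e-04] [-2.1 -0.6  7.2] 0.0303
35.65 [567.1 256.   94.3] [0.000e+00 7.650e-01 6.441e-01 7.000e-04] [-3.3 -1.3  6.9] 0.0304
35.7 [567.1 256.   94.3] [0.000e+00 7.650e-01 6.441e-01 7.000e-04] [-1.8 -0.9  7.5] 0.0303
35.75 [567.1 256.   94.3] [0.00e+00 7.65e-01 6.44e-01 7.00e-04] [-2.1 -0.8  7.6] 0.0305
t 35.75 tcp [567.1 256.   94.3] F [-2.9 -1.3  9.9] T [-0.27  0.57  0.01] op 30.5
d [-0.1 -0.2 -0.3] | slide now [-0.2 -0.1  0.3] turned [-0.2 -0.1  0.3] | rot [ 0.0009 -0.0009 -0.0002] | yaw 80.19
```

Flanges rest on the stand at TCP z 94.3, the same as at pick-up. I release.

```bash
python3 -m pendant '[{"delta_rot":[0,0,0],"slide":[0,0,0],"jaw":0.42},{"delta_rot":[0,0,0],"slide":[0,0,0],"jaw":0.5},{"delta_rot":[0,0,0],"slide":[0,0,0],"jaw":0.55},{"delta_rot":[0,0,0],"slide":[0,0,0],"jaw":0.65},{"delta_rot":[0,0,0],"slide":[0,0,0],"jaw":1},{"delta_rot":[0,0,0],"slide":[0,0,0],"jaw":1},{"delta_rot":[0,0,0],"slide":[0,0,0],"jaw":1}]' 40 >/dev/null
python3 - <<'E'
from h import *
go(567,255.8,150,80.2,5,False)
im,d=robot.read_camera('side'); save('s20.png',cv2.resize(im[90:180,180:270],(600,600),interpolation=cv2.INTER_CUBIC))
E
```

```text
t 36.65 tcp [567.9 256.3  94.7] F [ 0.2 -0.1 -0.2] T [ 0.01  0.02 -0.  ] op 85.8
d [-0.9 -0.5 55.3] | slide now [ -0.5  -0.6 -55.3] turned [ -0.6  -0.8 -55.3] | rot [ 0.0025 -0.002  -0.0002] | yaw 80.19
```

View pics/s20.png

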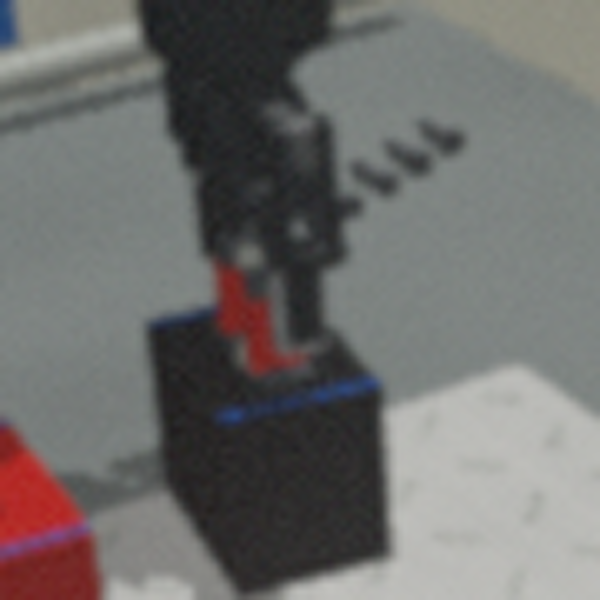

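The tongs hang in the stand and are let go. I raise straight up, then back away so the cameras can check.

```bash
python3 -m pendant '[{"delta_rot":[0.002,-0.002,0],"slide":[-0.5,-0.6,-10],"jaw":1},{"delta_rot":[0,0,0],"slide":[0,0,-18],"jaw":1},{"delta_rot":[0,0,0],"slide":[0,0,-25],"jaw":1},{"delta_rot":[0,0,0],"slide":[0,0,-30],"jaw":1},{"delta_rot":[0,0,0],"slide":[0,0,-30],"jaw":1},{"delta_rot":[0,0,0],"slide":[10,-35,0],"jaw":1},{"delta_rot":[0,0,0],"slide":[10,-35,0],"jaw":1},{"delta_rot":[0,0,0],"slide":[10,-35,0],"jaw":1},{"delta_rot":[0,0,0],"slide":[10,-35,0],"jaw":1},{"delta_rot":[0,0,0],"slide":[10,-30,0],"jaw":1},{"delta_rot":[0,0,0],"slide":[5,-15,0],"jaw":1}]' >/dev/null
python3 - <<'E'
from h import *
go(567,255.8,150,80.2,5,False)
for n in ('top','side'):
    im,d=robot.read_camera(n); np.savez(n+'21.npz',im=im,d=d); save(n+'21.png',im,1.5)
    P,u,v=pts(n,d)
    for nm,x0,x1,y0,y1,z0,z1 in [('stand',.48,.64,.16,.32,.076,.092),('tongs',.5,.62,.2,.32,.1,.16)]:
        k=(P[:,0]>x0)&(P[:,0]<x1)&(P[:,1]>y0)&(P[:,1]<y1)&(P[:,2]>z0)&(P[:,2]<z1)
        Q=P[k]
        if len(Q)>5:
            r=cv2.minAreaRect((Q[:,:2]*1000).astype(np.float32)); print(n,nm,k.sum(),np.round(r[0],1),np.round(r[1],1),round(r[2],2),'z',np.round(np.percentile(Q[:,2],[5,50,95,99]),4))
    hsv=cv2.cvtColor(im,cv2.COLOR_RGB2HSV)[v,u]; k=(hsv[:,0]>18)&(hsv[:,0]<35)&(hsv[:,1]>110)&(abs(P[:,0]-.496)<.06)&(abs(P[:,1]+.222)<.06)
    print(n,'bush px',k.sum(),P[k].mean(0).round(4) if k.any() else None,P[k][:,2].max() if k.any() else None)
E
```

```text
t 38.0 tcp [393.1 344.3 220.5] F [ 0.   0.3 -0. ] T [-0.01  0.02 -0.01] op 85.7
d [173.9 -88.5 -70.5] | slide now [-57.  186.3  71.4] turned [-57.6 186.4  70.5] | rot [ 0.0072 -0.0068 -0.0058] | yaw 79.87
top stand 1272 [565.4 255.6] [101.5  70.3] 80.26 z [0.0812 0.0841 0.0876 0.0895]
top tongs 243 [566.7 254.3] [44.2 24.2] 79.46 z [0.1058 0.1267 0.1315 0.1329]
top bush px 23 [ 0.4976 -0.2219  0.017 ] 0.0207318095526948
side stand 421 [564.  255.3] [105.6  70.7] 80.75 z [0.0773 0.0842 0.0888 0.0907]
side tongs 172 [564.9 254.6] [53.  22.5] 80.31 z [0.1026 0.1186 0.1306 0.1316]
side bush px 39 [ 0.493  -0.2256  0.0142] 0.01833244054992578
```

View pics/top21.png

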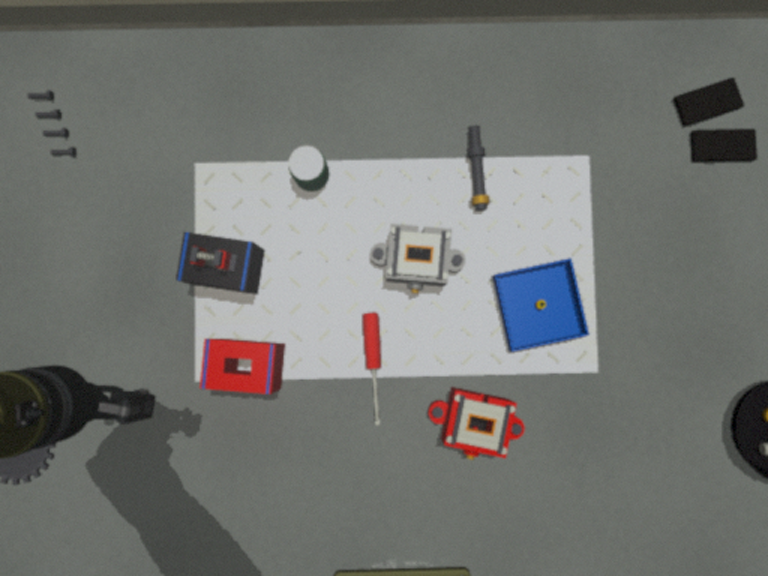

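View pics/side21.png

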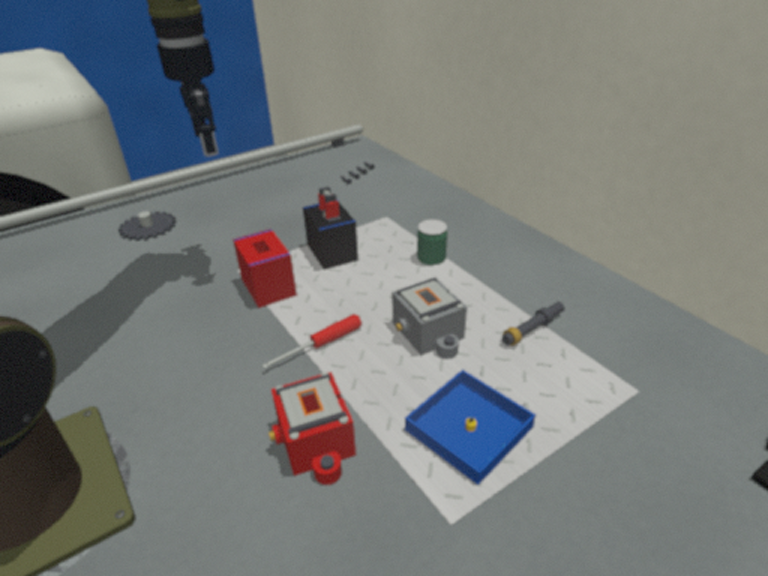

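The top picture shows the spacer standing mid-tray at (541,304), the tongs in the black stand at (210,258), and the screwdriver, spindle and tin where they were. I hand in.

```bash
python3 - <<'E'
from h import *
print(robot.job_done()); st()
E
```

```text
the job is handed in; nothing more can be done
None
the job is handed in; nothing more can be done
```

The spacer stands upright on the floor of the blue tray, the tongs hang back in the black stand, and the job was handed in at about 38 s. No verdict is reported.

**What I did**
- **Guide plate:** I took the tongs from the black stand and found the opening about 7–8 mm off along +x. With the shut legs in it, I pushed it back over the pocket's middle; the steady push read about 4 N. A touch on one y wall confirmed the y centring.
- **Spacer:** I lowered the open legs past it, squeezed with 42–50 N commanded grip, and drew it out. I set it down gripped on the tray floor, then opened the legs.
- **Tongs:** I hung them back; the flanges met the stand at the same height as at pick-up.

**Last checks**
- **Spacer:** it is upright, within about 4 mm of the tray's middle.
- **Tongs:** they measure within about 2 mm of the stand's centre, with their top at 131–133 mm, as expected when hanging properly.
- **Bystanders:** the screwdriver, spindle and tin look unmoved in the pictures.
- **Forces:** the highest sampled wrist reading was about 20 N (flanges on the stand). On the housing it was under about 7 N.

**What disagreed**
- While the spacer was gripped, the finger opening read almost as if the legs were shut on nothing (about 31 mm; I expected nearly 35). I suspected a slip and probed down once, meeting something at about 7 N. The picture on lifting showed the spacer was held.
- The force on the spacer itself cannot be read. I kept the commanded grip at 50 N, below the 60 N limit.

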